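# Load the contact-angle sample rail and bring it to the lens

### The arm

A 6-joint arm with a two-finger parallel gripper is mounted at the origin on the work surface. World frame = base frame: x ahead of the robot, y to its left, z up, the work surface at z = 0. Lengths are in m, angles in rad, forces in N, time in s.
With the tool pointing down it reaches from about 0.325 to 0.775 m from the base axis. Payload 5.5 kg.
Tool frame: the origin (TCP) lies midway between the tips of the shut fingers; the grasp point (between the pads) lies 19 mm behind it (ctrl.hold_point_z is the distance from the TCP to the grasp point, in m); z points along the fingers, y is the direction in which the jaws open and shut (so a half turn about z gives the same grasp; the last joint's range is limited). The gripper opens to 85 mm and grips with 20 to 120 N. Pads are 22 mm wide; open, the fingers measure 114 mm over their backs; the gripper's body (76 mm by 85 mm) begins 54 mm behind the grasp point. The pads swing forward as they close: fully open they stand 13 mm farther back than shut.
Start: joints at [-0.057, 0.091, 1.231, -0, 1.82, -0.057], TCP at [0.6, -0, 0.231] pointing down, gripper open.
Joint ranges: [-2.87, 2.87], [-0.86, 2.18], [0.17, 2.46], [-1.51, 4.65], [0.06, 2.69], [-2.65, 2.65]. Speed limits (rad/s): [2.57, 2.57, 3.01, 3.14, 3.14, 3.14].

### API

Orientations are given as a unit quaternion [x, y, z, w].
In Python, from station import ctrl, camera, camera_params gives the robot as it stands.
- The arm moves only by the tool play_rows, never from a script. Its argument "rows" is a list of rows, each an object with "offset": the shift along the tool's x, y, z in cm, a list of three; "delta_rot": the turn, a rotation vector about the tool's x, y, z in rad, a list of three. A call has 1 to 5 rows; each row shifts and turns the commanded pose from where the row before left it, along the tool's axes as they then stand; what a row does not reach is not made up. A row lasts 1/12 s, in which the tool goes at most 41.7 mm and 7.16 degrees, less where a joint would pass 70% of its speed; a pose out of reach is approached as far as the arm can. A call with a gripper value outside its range is refused whole. "grip" is the finger opening in cm, from 0 to 8.54, set as the call begins (left out, the last holds). The fingers move at their own pace and stop on an object; "newtons" is the grip in N (left out, the last holds). Time passes only in rows, so rows that do not move let the fingers close. It gives the time, the measured TCP pose, the force and the opening at its end, in the units of the state.
- ctrl.state(): the state, without advancing time (a new reading comes with each control period).
- camera(name): name is "scene" or "side" or "wrist"; returns (picture, depth): 420x560x3 uint8, red, green, blue; 420x560 float32, m along the optical axis (not along the pixel's ray), 0 where there is no reading.
- camera_params(name): a dict with "K" (3x3 intrinsics, pixels), "dist" ([k1, k2, p1, p2, k3] as OpenCV has them; the pictures are not rectified), "extrinsics" (4x4, takes a point from world to camera coordinates). Camera axes: x right, y down, z forward; pixel columns grow to the right and rows downward; lengths in m; the calibration is good to about 2 mm. A picture is of the moment at which its call begins: read the wrist's pose just before it. camera_params takes no time and is no camera call; for the wrist camera it gives the pose at the moment of the call.
- ctrl.close_job(): hands the job in, once; it reports no verdict.
The state is a dict: "time_s": time; "qpos": joint angles; "qvel": joint speeds; "joint_efforts": joint torques, N m; "tool_pos": TCP position; "ee_rot": TCP orientation; "contact_force": force on the tool from outside, world axes, zero at the start; "ft_torque": the same for the moment, N m; "finger_gap": finger opening in m.
Only numpy, scipy, OpenCV 4.12 (cv2) and the standard library are available. Lean on these libraries where they do the work, as an engineer would, in place of code of your own. Each camera call takes 0.05 s, during which the arm holds its last target.

### The job

Unlock the carriage's clamp lever, slide the carriage back to the red load mark and lock it again; then take every sample block from the bench and the grey saddles and set it squarely into a nest of its own (any nest), lying flat with the blue coated face up and the yellow tab pointing away from the robot. When all are loaded, unlock, slide the carriage to the blue measuring mark with the blocks still properly seated, lock it, and leave the bottle, beaker, glass dish and bubble level where they are.

Things in the scene. Friction and masses are not known exactly. Their poses are not given: they have to be found in the camera images.
- block1: Aluminium block 42 (x) x 28 (y) x 30 (z) mm, 90 g, blue coated film on its +z face, yellow tab (12 long, 14 wide, 8 thick, 16 above the underside) out of its +x end. Origin: centre of the underside (the bare face). Starts leaning back 45 deg on a fixed grey saddle (22 wide, so the block's sides are clear; 48 high), tab up and roughly away from the robot, film up and towards it. May be absent.
- block1_tab (a point): outer end of block1's yellow tab, at (33, 0, 16) mm in the block's frame
- block2: Aluminium block 42 (x) x 28 (y) x 30 (z) mm, 90 g, blue coated film on its +z face, yellow tab (12 long, 14 wide, 8 thick, 16 above the underside) out of its +x end. Origin: centre of the underside (the bare face). Starts lying with the coated face up, tab pointing anywhere. May be absent.
- block2_tab (a point): outer end of block2's yellow tab, at (33, 0, 16) mm in the block's frame
- block3: Aluminium block 42 (x) x 28 (y) x 30 (z) mm, 90 g, blue coated film on its +z face, yellow tab (12 long, 14 wide, 8 thick, 16 above the underside) out of its +x end. Origin: centre of the underside (the bare face). Starts leaning back 45 deg on a fixed grey saddle (22 wide, so the block's sides are clear; 48 high), tab up and roughly away from the robot, film up and towards it. May be absent.
- block3_tab (a point): outer end of block3's yellow tab, at (33, 0, 16) mm in the block's frame
- block4: Aluminium block 42 (x) x 28 (y) x 30 (z) mm, 90 g, blue coated film on its +z face, yellow tab (12 long, 14 wide, 8 thick, 16 above the underside) out of its +x end. Origin: centre of the underside (the bare face). Starts lying with the coated face up, tab pointing anywhere. May be absent.
- block4_tab (a point): outer end of block4's yellow tab, at (33, 0, 16) mm in the block's frame
- rail: Fixed black base, plate 130 (x) by 900 (y) mm, 12 thick, two steel guides along y; x points away from the robot. Origin at bench level under the guides' middle. On its +y end a white camera housing (y = 445 to 595, 140 high) with a black lens (front at y = 400). Position and yaw vary.
- carriage (a joint): aluminium sample carriage sliding along the rail's y axis, 0 to 0.20 m, growing towards the lens; 0.04 = pointer on the red load mark, 0.16 = pointer on the blue measuring mark. About 4 N to move. Its top face (100 x 410 mm) is 42 mm above the bench and carries, along y, the handle, four nests, the clamp lever.
- handle (a point): on the carriage: black upright grip block at its -y end, 24 (x) x 16 (y) x 40 high; the point is on its axis 30 mm above the carriage top (10 below the grip's top)
- pointer (a point): white pointer at the middle of the carriage's robot-side edge, 18 mm below its top face; its y in the rail frame is to match a mark's
- load_mark (a point): red line on the base plate's robot-side strip: load position
- measure_mark (a point): blue line on the base plate's robot-side strip, nearer the lens: measuring position
- nest1 (a point): nest 1 of 4 (counted from the handle, pitch 56 mm): where the block's origin belongs, on the carriage top, axes parallel to the rail's. Black 50 x 32 mm pad between two orange end stops (18 wide, 7 high, inner faces 26 mm from this point in -x and +x; no side walls). The tab passes above a stop.
- nest2 (a point): nest 2 of 4 (counted from the handle, pitch 56 mm): where the block's origin belongs, on the carriage top, axes parallel to the rail's. Black 50 x 32 mm pad between two orange end stops (18 wide, 7 high, inner faces 26 mm from this point in -x and +x; no side walls). The tab passes above a stop.
- nest3 (a point): nest 3 of 4 (counted from the handle, pitch 56 mm): where the block's origin belongs, on the carriage top, axes parallel to the rail's. Black 50 x 32 mm pad between two orange end stops (18 wide, 7 high, inner faces 26 mm from this point in -x and +x; no side walls). The tab passes above a stop.
- nest4 (a point): nest 4 of 4 (counted from the handle, pitch 56 mm): where the block's origin belongs, on the carriage top, axes parallel to the rail's. Black 50 x 32 mm pad between two orange end stops (18 wide, 7 high, inner faces 26 mm from this point in -x and +x; no side walls). The tab passes above a stop.
- clamp (a joint): clamp lever at the carriage's +y end, hinged about y 22 mm above the carriage top; 0 = locked (leaning 0.5 rad towards the robot), 1.0 = unlocked (leaning 0.5 rad away); stays where left, turns easily. Rod 10 mm thick, 70 mm from hinge to ball centre, on a grey block 70 (x) x 50 (y) x 25 high
- clamp_tip (a point): centre of the lever's red ball, 26 mm diameter
- wash_bottle: bystander: bottle 60 mm wide, 150 high; origin under its centre
- beaker: bystander: glass beaker 64 mm wide, 85 high; origin under its centre
- petri_dish: bystander: covered glass dish 70 mm wide, 14 high; origin under its centre
- bubble_level: bystander: round level 42 mm wide, 14 high; origin under its centre

How it is judged:
By the outcome, as a careful person would: the job done as asked, in the order asked, and still so for the second after the job is handed in, with the robot touching nothing.
Of block1, block2, block3, block4 only 2 to 4 are there at a start; the rules pass over those that are not, and their reading is None.
At some moment in a run one of block2, block4 may be knocked a few centimetres aside while the robot is not near it.
It also fails if it takes over 210 s, if anything falls off the work surface, if the arm or the gripper's body presses on something with over 40 N, if the wrist force passes 120 N, or if a joint passes its speed limit or range.

## Working session

There is one attempt and no reset: what is moved stays moved. The work goes in short steps, Python scripts to look and compute and a tool call to move; the robot and the scene stay as the last step left them, time stands still between calls to the robot, and variables do not carry over. Pictures are saved under pics/ and viewed, and the job is handed in when it is done.

Besides the shell and the picture viewer there is one more tool, called after ">>>" as name([rows], argument=value, ...), one row to a line, values as JSON. play_rows: Moves the arm, as the interface text tells. Its arguments: {"type":"object","properties":{"rows":{"type":"array","items":{"type":"object","properties":{"offset":{"type":"array","items":{"type":"number"}},"delta_rot":{"type":"array","items":{"type":"number"}}}}},"grip":{"type":"number"},"newtons":{"type":"number"}},"required":["rows"]}

```bash
ls; mkdir -p pics; cat > h.py <<'E'
import numpy as np, cv2
from station import ctrl, camera, camera_params
from scipy.spatial.transform import Rotation as R
def snap(name,tag):
    p=camera_params(name); im,d=camera(name)
    cv2.imwrite(f'pics/{tag}.png',im[:,:,::-1]); np.savez(f'pics/{tag}.npz',im=im,d=d,K=p['K'],dist=p['dist'],E=p['extrinsics'])
    return im,d
def load(tag): return np.load(f'pics/{tag}.npz')
def crop(tag,x0,y0,x1,y1,s,out):
    im=cv2.imread(f'pics/{tag}.png')[y0:y1,x0:x1]; cv2.imwrite(f'pics/{out}.png',cv2.resize(im,None,fx=s,fy=s,interpolation=cv2.INTER_CUBIC))
def rays(z,pts):
    pts=np.array(pts,float).reshape(-1,1,2)
    u=cv2.undistortPoints(pts,z['K'],z['dist']).reshape(-1,2)
    return np.c_[u,np.ones(len(u))]
def onplane(z,pts,h):
    r=rays(z,pts); E=z['E']; Rt=E[:3,:3]; c=-Rt.T@E[:3,3]; w=r@Rt
    t=(h-c[2])/w[:,2]; return c+w*t[:,None]
def bydepth(z,pts):
    r=rays(z,pts); E=z['E']; pts=np.array(pts).astype(int)
    d=np.array([z['d'][y,x] for x,y in pts]); return (r*d[:,None]-E[:3,3])@E[:3,:3]
def proj(z,P):
    E=z['E']; rv=cv2.Rodrigues(E[:3,:3])[0]
    return cv2.projectPoints(np.array(P,float).reshape(-1,3),rv,E[:3,3],z['K'],z['dist'])[0].reshape(-1,2)
def cloud(z):
    h,w=z['d'].shape; v,u=np.mgrid[:h,:w]; P=rays(z,np.c_[u.ravel(),v.ravel()])*z['d'].ravel()[:,None]
    P=(P-z['E'][:3,3])@z['E'][:3,:3]; P[z['d'].ravel()==0]=np.nan; return P.reshape(h,w,3)
E
python3 - <<'E'
from h import *
for n in ['scene','side','wrist']:
    snap(n,n+'0'); z=load(n+'0'); print(n,z['K'][0,0],(-z['E'][:3,:3].T@z['E'][:3,3]).round(3))
print(ctrl.state(), ctrl.hold_point_z)
E
```

```text
pics
scene 527.8240109712588 [ 1.523 -0.245  0.698]
side 533.9854943534675 [0.14  0.85  0.899]
wrist 370.56122607272374 [0.599 0.079 0.372]
{'time_s': 0.15, 'qpos': array([-5.67214511e-02,  9.16999680e-02,  1.23162986e+00, -1.36218441e-05,
        1.81977717e+00, -5.67028666e-02]), 'qvel': array([ 0.00131509, -0.0033169 , -0.00352309, -0.00113148, -0.0003412 ,
       -0.00176233]), 'joint_efforts': array([ 1.18562282e-03, -4.59372532e+01, -4.18527281e+01, -2.23398712e-05,
        9.54780931e-03, -9.16542831e-06]), 'tool_pos': array([ 5.99789219e-01, -7.18451443e-06,  2.30390559e-01]), 'ee_rot': array([ 7.07114332e-01,  7.07098825e-01, -5.09117984e-04, -5.60491024e-04]), 'contact_force': array([-0.88017044, -0.12780639,  0.20916963]), 'ft_torque': array([0.02777986, 0.06742198, 0.05144027]), 'finger_gap': 0.08532597134812188} 0.0187
```

View pics/scene0.png

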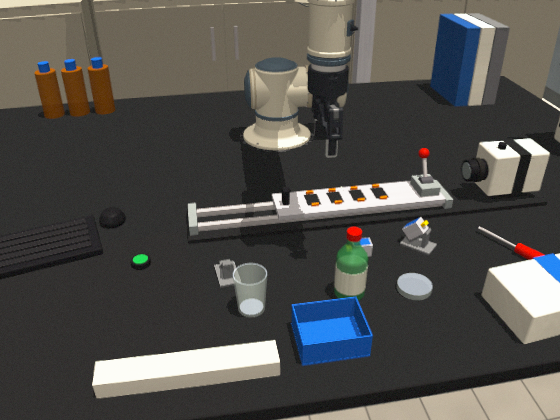

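View pics/side0.png

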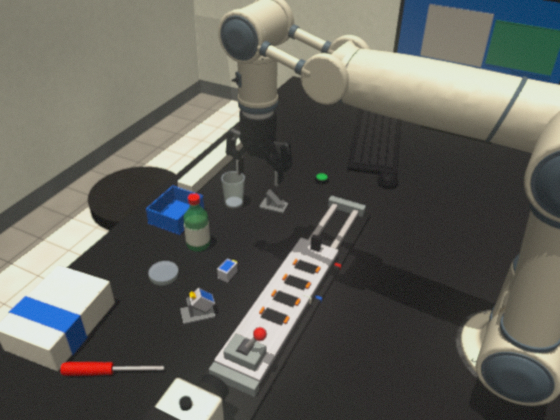

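View pics/wrist0.png

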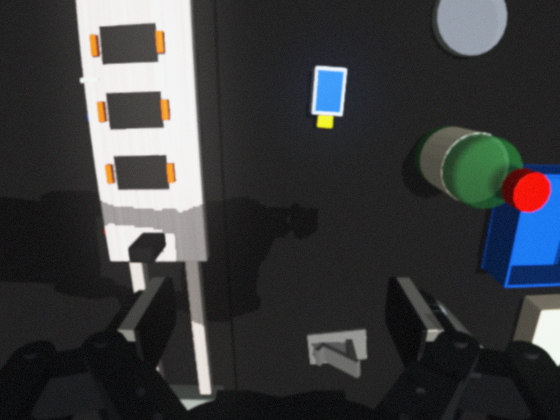

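```bash
python3 - <<'E'
from h import *
crop('side0',150,180,400,400,3.2,'c_side')
crop('scene0',180,130,460,270,2.85,'c_scene')
crop('wrist0',60,0,380,280,2.5,'c_wr')
crop('scene0',370,200,470,270,6,'c_sad')
E
```

```text
(no output)
```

View pics/c_side.png

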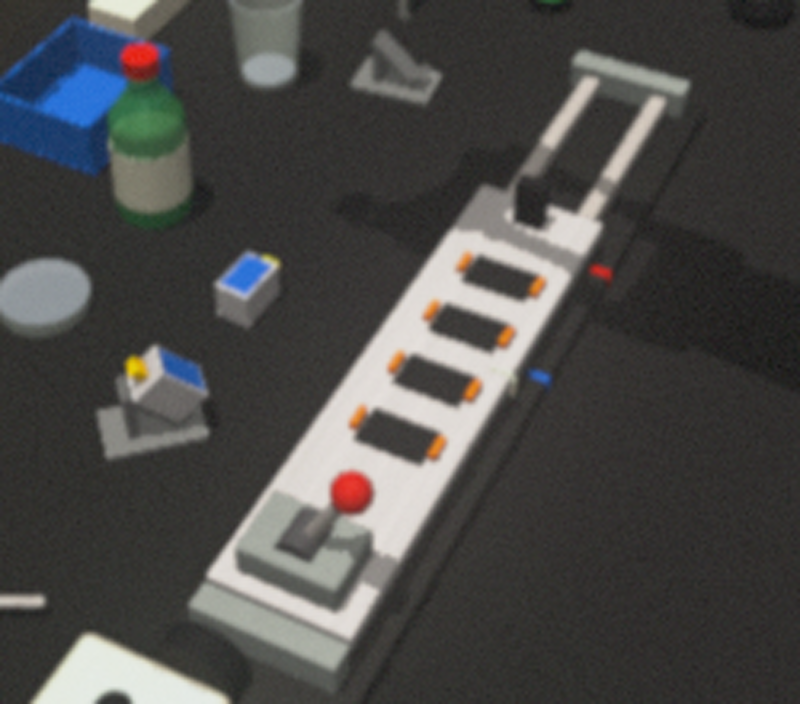

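View pics/c_scene.png

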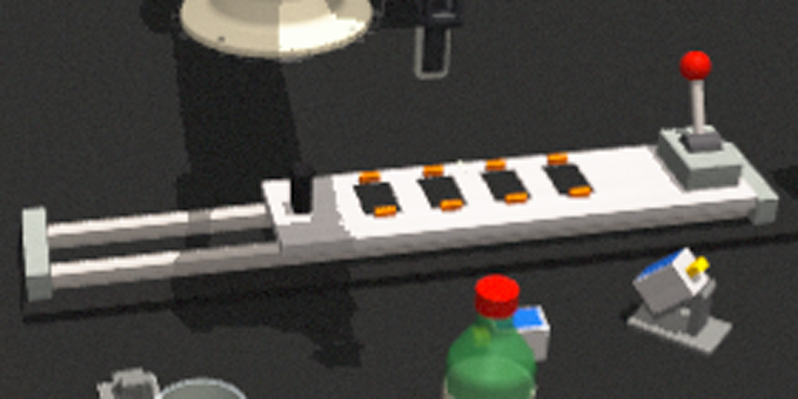

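View pics/c_wr.png

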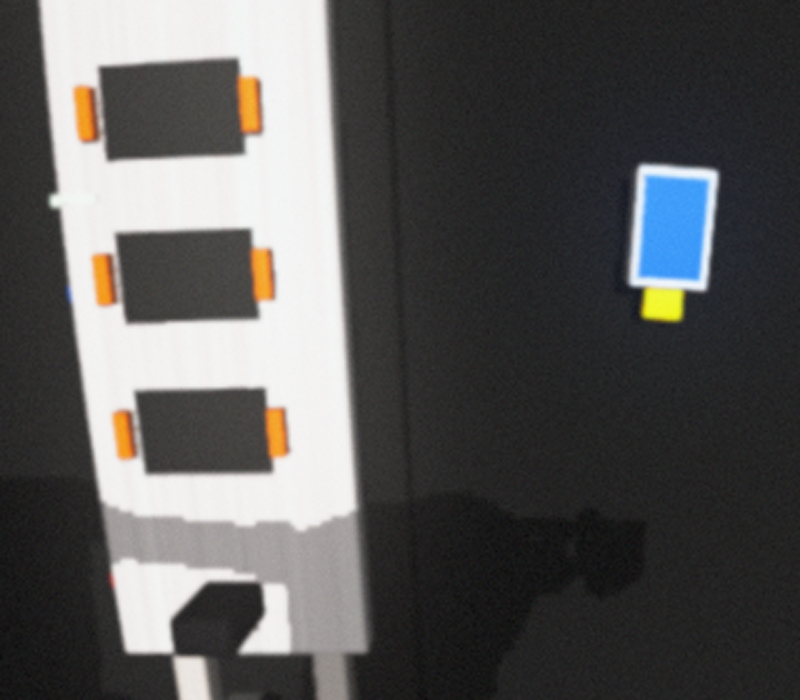

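View pics/c_sad.png

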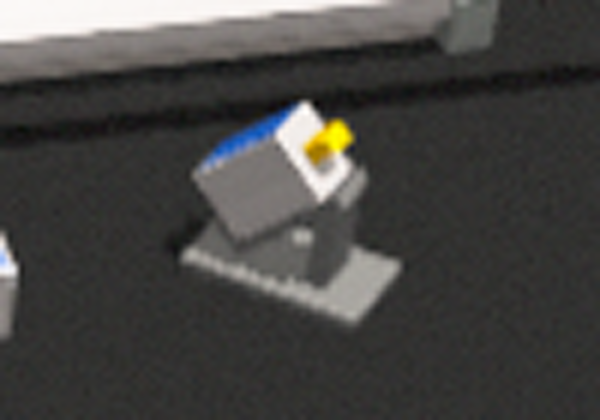

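```bash
python3 - <<'E'
from h import *
np.set_printoptions(precision=4,suppress=True)
z=load('side0'); f=lambda L:np.array(L)/3.2+[150,180]
n=onplane(z,f([(502,278),(471,328),(435,378),(399,436)]),.043);print('nests side',n)
w=load('wrist0'); g=lambda L:np.array(L)/2.5+[60,0]
nw=onplane(w,g([(205,431),(187,277),(172,110)]),.043);print('nests wrist',nw)
s=load('scene0');k=lambda L:np.array(L)/2.85+[180,130]
print('nests scene',onplane(s,k([(377,197),(441,190),(505,185),(570,179)]),.043))
m=onplane(z,f([(601,271),(540,377)]),.012);print('marks',m)
print('pointer',onplane(z,f([(512,382)]),.024), onplane(w,g([(55,200)]),.024))
print('ball depth',bydepth(z,f([(351,492)])),bydepth(s,k([(695,65)])))
print('ball plane',onplane(z,f([(351,492)]),.1254),onplane(s,k([(695,65)]),.1254))
print('handle top wrist',onplane(w,g([(237,596)]),.082),'side',onplane(z,f([(531,188)]),.082))
# carriage edges from the side cloud
C=cloud(z); top=(abs(C[...,2]-.042)<.004)&(z['im'].min(2)>120); P=C[top][:,:2]
r=cv2.minAreaRect(P.astype(np.float32)); print(r)
print('flat blk wrist',onplane(w,g([(639,166),(717,172),(707,290),(631,284)]),.03), 'tab',onplane(w,g([(663,305)]),.02))
print('flat blk side',onplane(z,f([(245,272)]),.03))
E
```

```text
nests side [[0.4696 0.0076 0.043 ]
 [0.4682 0.0639 0.043 ]
 [0.4699 0.1183 0.043 ]
 [0.4683 0.1755 0.043 ]]
nests wrist [[0.4716 0.0088 0.043 ]
 [0.4706 0.0643 0.043 ]
 [0.4703 0.1203 0.043 ]]
nests scene [[0.4724 0.0093 0.043 ]
 [0.4707 0.065  0.043 ]
 [0.4723 0.1207 0.043 ]
 [0.4723 0.1786 0.043 ]]
marks [[ 0.4183 -0.0645  0.012 ]
 [ 0.4166  0.0568  0.012 ]]
pointer [[0.4283 0.0808 0.024 ]] [[0.4148 0.0929 0.024 ]]
ball depth [[0.4369 0.3003 0.1389]] [[0.4529 0.2878 0.1329]]
ball plane [[0.4422 0.2906 0.1254]] [[0.4387 0.2949 0.1254]]
handle top wrist [[ 0.4914 -0.0405  0.082 ]] side [[ 0.4747 -0.0513  0.082 ]]
((0.7370519042015076, -0.8148590326309204), (0.5432396531105042, 2.5692930221557617), 3.7600440979003906)
flat blk wrist [[0.6296 0.1007 0.03  ]
 [0.6572 0.099  0.03  ]
 [0.6553 0.058  0.03  ]
 [0.6277 0.0599 0.03  ]] tab [[0.6407 0.0517 0.02  ]]
flat blk side [[0.645  0.0767 0.03  ]]
```

```bash
cat >> h.py <<'E'
np.set_printoptions(precision=4,suppress=True)
def to(pos,Rm=None):
    """rows to bring TCP to pos with rotation matrix Rm (world)"""
    s=ctrl.state(); Rc=R.from_quat(s['ee_rot']); p=np.array(s['tool_pos'])
    off=Rc.inv().apply(np.array(pos)-p)*100
    print('pos',p,'off cm (cur tool axes)',off)
    if Rm is not None: print('rotvec',(Rc.inv()*R.from_matrix(Rm)).as_rotvec(), 'off in target axes',R.from_matrix(Rm).inv().apply(np.array(pos)-p)*100)
    print('F',s['contact_force'],'gap',s['finger_gap'],'t',s['time_s'])
E
python3 - <<'E'
from h import *
z=load('side0'); f=lambda L:np.array(L)/3.2+[150,180]
w=load('wrist0'); g=lambda L:np.array(L)/2.5+[60,0]
s=load('scene0');k=lambda L:np.array(L)/2.85+[180,130]
print(onplane(w,g([(329,0),(356,510),(368,650)]),.042))
print(onplane(w,g([(42,0),(126,652)]),.042))
print('side edge robot',onplane(z,f([(603,225),(350,640)]),.042), 'far',onplane(z,f([(484,187),(205,575)]),.042))
print('scene edge robot',onplane(s,k([(265,183),(650,147)]),.042), 'far',onplane(s,k([(283,252),(765,190)]),.042))
print('end rail top',bydepth(s,k([(35,220)])))
a=cv2.imread('pics/side0.png')
crop('side0',180,260,260,330,8,'c_sad2');crop('side0',225,300,290,380,8,'c_lev')
E
```

```text
[[ 0.5257  0.1537  0.042 ]
 [ 0.5258 -0.0219  0.042 ]
 [ 0.5267 -0.0796  0.042 ]]
[[ 0.4263  0.159   0.042 ]
 [ 0.4276 -0.0817  0.042 ]]
side edge robot [[ 0.4261 -0.0812  0.042 ]
 [ 0.4237  0.3273  0.042 ]] far [[ 0.5237 -0.0797  0.042 ]
 [ 0.5231  0.3272  0.042 ]]
scene edge robot [[ 0.4315 -0.0793  0.042 ]
 [ 0.4296  0.2681  0.042 ]] far [[ 0.5397 -0.0821  0.042 ]
 [ 0.5173  0.3381  0.042 ]]
end rail top [[ 0.4501 -0.2753  0.038 ]]
```

View pics/c_lev.png

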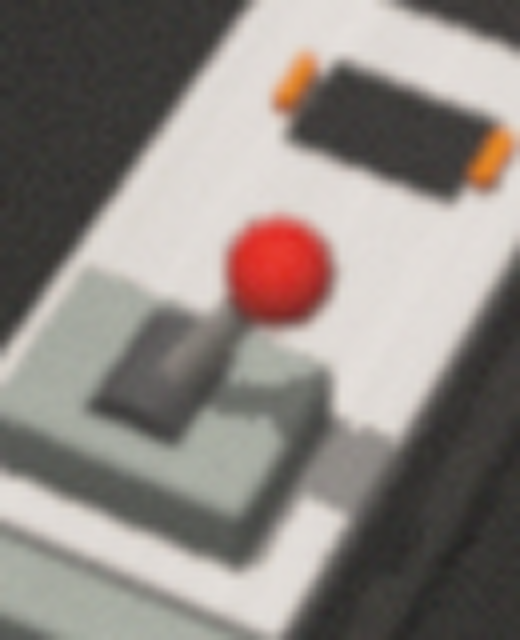

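>>> play_rows([
  {"offset":[2.93,-1.6,0]},
  {"offset":[2.93,-1.6,0]},
  {"offset":[2.93,-1.6,0]},
  {"offset":[2.93,-1.6,0]},
  {"offset":[2.93,-1.6,0]},
], grip=4.5, newtons=40)

```text
$.rows[0]: bad value
```

>>> play_rows([
  {"offset":[2.93,-1.6,0]},
  {"offset":[2.93,-1.6,0]},
  {"offset":[2.93,-1.6,0]},
  {"offset":[2.93,-1.6,0]},
  {"offset":[2.93,-1.6,0]},
])

```text
$.rows[0]: bad value
```

```bash
python3 - <<'E'
from h import *
to([.4405,.293,.2]); snap('wrist','w1'); snap('scene','s1'); crop('s1',380,120,470,220,6,'c1')
z=load('w1');print(proj(z,[[.4405,.293,.125],[.4745,.293,.067]]))
E
```

```text
pos [ 0.5998 -0.      0.2304] off cm (cur tool axes) [ 29.3001 -15.9249   3.0653]
F [-0.8802 -0.1278  0.2092] gap 0.08532597134812188 t 0.15
[[  62.7525 -174.8489]
 [ 119.3283 -175.9672]]
```

View pics/w1.png

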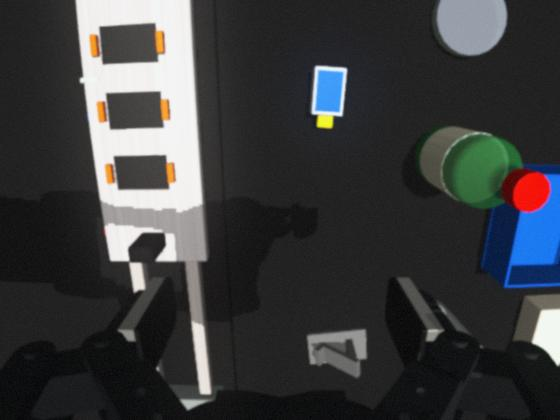

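View pics/c1.png

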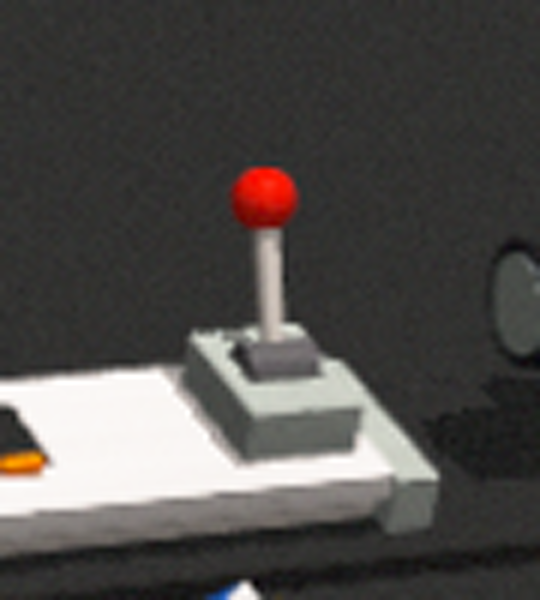

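>>> play_rows([
  {"offset":[2.93,-1.6,0],"delta_rot":[0,0,0]},
  {"offset":[2.93,-1.6,0],"delta_rot":[0,0,0]},
  {"offset":[2.93,-1.6,0],"delta_rot":[0,0,0]},
  {"offset":[2.93,-1.6,0],"delta_rot":[0,0,0]},
  {"offset":[2.93,-1.6,0],"delta_rot":[0,0,0]},
], grip=4.5, newtons=40)

```text
time_s: 0.67
tool_pos: [0.5191, 0.1476, 0.2312]
ee_rot: [0.707, 0.707, -0.0, -0.0]
contact_force: [0.5, -0.5, 0.2]
finger_gap: 0.0449
```

>>> play_rows([
  {"offset":[2.93,-1.6,0],"delta_rot":[0,0,0]},
  {"offset":[2.93,-1.6,0],"delta_rot":[0,0,0]},
  {"offset":[2.93,-1.6,0],"delta_rot":[0,0,0]},
  {"offset":[2.93,-1.6,0],"delta_rot":[0,0,0]},
  {"offset":[2.93,-1.6,0],"delta_rot":[0,0,0]},
])

```text
time_s: 1.08
tool_pos: [0.4389, 0.2943, 0.2313]
ee_rot: [0.707, 0.707, 0.0, 0.0]
contact_force: [0.5, -0.1, 0.1]
finger_gap: 0.0452
```

```bash
python3 - <<'E'
from h import *
to([.4405,.293,.2]); snap('wrist','w1'); snap('scene','s1'); snap('side','d1')
z=load('w1');print(proj(z,[[.4405,.293,.125],[.4745,.293,.067]]))
E
```

```text
pos [0.4389 0.2943 0.2313] off cm (cur tool axes) [-0.126   0.1544  3.1305]
F [ 0.462  -0.0589  0.1409] gap 0.04520714156241402 t 1.0833
[[283.4173 210.0309]
 [322.6071 189.1849]]
```

View pics/w1.png

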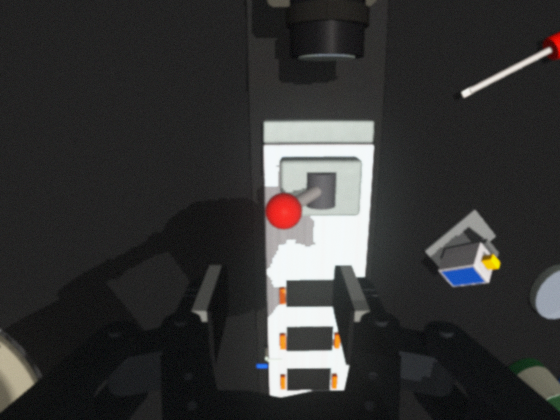

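View pics/d1.png

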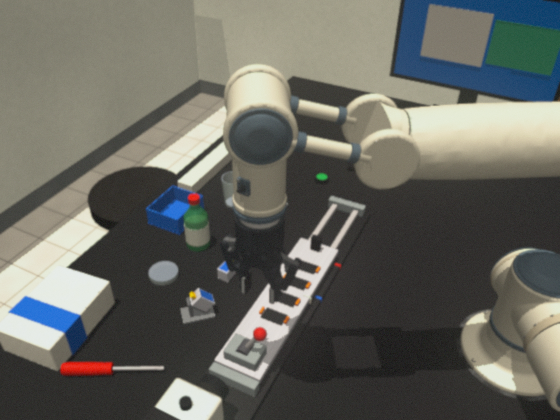

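>>> play_rows([
  {"offset":[-0.1,0.15,3],"delta_rot":[0,0,0]},
  {"offset":[0,0,3],"delta_rot":[0,0,0]},
  {"offset":[0,0,3],"delta_rot":[0,0,0]},
  {"offset":[0,0,2],"delta_rot":[0,0,0]},
  {"offset":[0,0,1.7],"delta_rot":[0,0,0]},
])

```text
time_s: 1.65
tool_pos: [0.4413, 0.2903, 0.1016]
ee_rot: [0.708, 0.707, -0.001, -0.0]
contact_force: [0.5, -0.8, 0.2]
finger_gap: 0.0447
```

```bash
python3 - <<'E'
from h import *
to([.4405,.293,.1]); snap('wrist','w2'); snap('scene','s2'); crop('s2',360,100,480,220,5,'c2')
E
```

```text
pos [0.4413 0.2903 0.1016] off cm (cur tool axes) [ 0.2657 -0.0838  0.1595]
F [ 0.4725 -0.7817  0.23  ] gap 0.044663487262271234 t 1.65
```

View pics/c2.png

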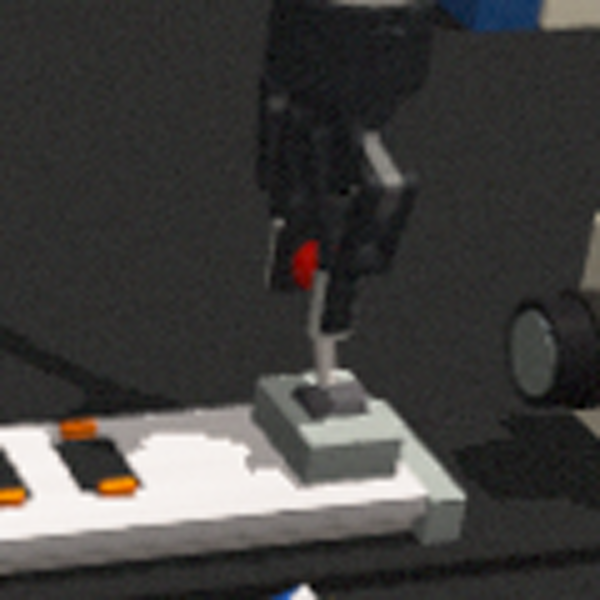

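View pics/w2.png

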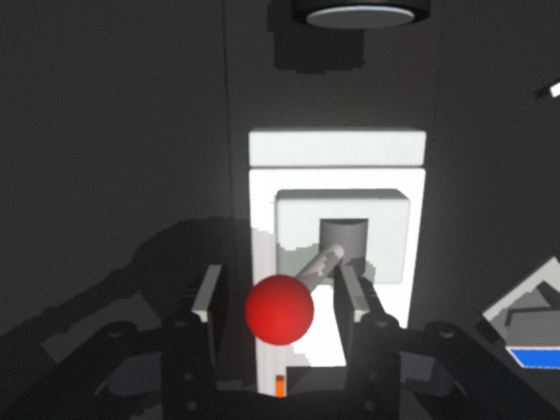

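>>> play_rows([
  {"offset":[0.2,2,0],"delta_rot":[0,0,0]},
  {"offset":[0,2,0],"delta_rot":[0,0,0]},
  {"offset":[0,1.5,0],"delta_rot":[0,0,0]},
  {"offset":[0,1,0],"delta_rot":[0,0,0]},
  {"offset":[0,0.5,0],"delta_rot":[0,0,0]},
])

```text
time_s: 2.17
tool_pos: [0.513, 0.2934, 0.1052]
ee_rot: [0.708, 0.707, 0.0, 0.0]
contact_force: [-1.6, -0.3, -0.4]
finger_gap: 0.045
```

>>> play_rows([
  {"offset":[0,0.2,0],"delta_rot":[0,0,0]},
  {"offset":[0,0.2,0],"delta_rot":[0,0,0]},
  {"offset":[0,0,0],"delta_rot":[0,0,0]},
])

```text
time_s: 2.42
tool_pos: [0.5148, 0.2937, 0.1044]
ee_rot: [0.707, 0.707, -0.001, -0.0]
contact_force: [-3.5, -2.1, 0.9]
finger_gap: 0.045
```

```bash
python3 - <<'E'
from h import *
to([.517,.293,.1]); snap('wrist','w3'); snap('scene','s3'); crop('s3',360,100,480,220,5,'c3')
E
```

```text
pos [0.5148 0.2937 0.1044] off cm (cur tool axes) [-0.0725  0.2182  0.4388]
F [-3.5276 -2.1436  0.9157] gap 0.04501646200038292 t 2.4167
```

View pics/w3.png

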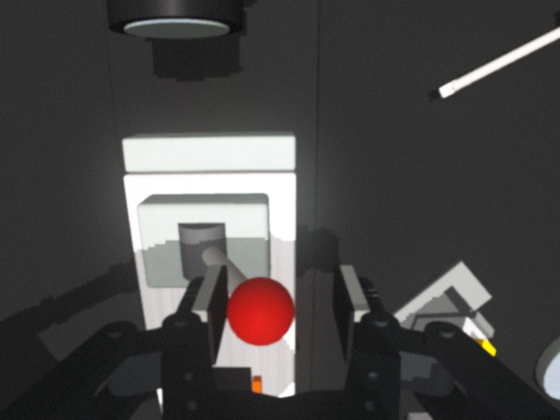

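>>> play_rows([
  {"offset":[0,0.2,0],"delta_rot":[0,0,0]},
  {"offset":[0,0,0],"delta_rot":[0,0,0]},
  {"offset":[0,0,0],"delta_rot":[0,0,0]},
])

```text
time_s: 2.77
tool_pos: [0.5155, 0.2938, 0.1042]
ee_rot: [0.707, 0.707, -0.002, -0.001]
contact_force: [-8.6, -2.7, 2.7]
finger_gap: 0.0451
```

>>> play_rows([
  {"offset":[0,0.2,0],"delta_rot":[0,0,0]},
  {"offset":[0,0,0],"delta_rot":[0,0,0]},
  {"offset":[0,0,0],"delta_rot":[0,0,0]},
])

```text
time_s: 3.02
tool_pos: [0.5159, 0.2938, 0.104]
ee_rot: [0.707, 0.708, -0.003, -0.002]
contact_force: [-15.0, -3.6, 5.2]
finger_gap: 0.0453
```

>>> play_rows([
  {"offset":[0,0.2,0],"delta_rot":[0,0,0]},
  {"offset":[0,0,0],"delta_rot":[0,0,0]},
  {"offset":[0,0,0],"delta_rot":[0,0,0]},
])

```text
time_s: 3.27
tool_pos: [0.5163, 0.2939, 0.1037]
ee_rot: [0.706, 0.708, -0.005, -0.003]
contact_force: [-19.6, -4.0, 6.2]
finger_gap: 0.0449
```

>>> play_rows([
  {"offset":[0,-0.8,0],"delta_rot":[0,0,0]},
  {"offset":[0,-0.5,0],"delta_rot":[0,0,0]},
  {"offset":[0,0,-3],"delta_rot":[0,0,0]},
  {"offset":[0,0,-3.5],"delta_rot":[0,0,0]},
  {"offset":[0,0,-3.5],"delta_rot":[0,0,0]},
])

```text
time_s: 3.68
tool_pos: [0.5082, 0.2939, 0.2048]
ee_rot: [0.707, 0.707, -0.0, 0.0]
contact_force: [0.5, 0.5, 1.5]
finger_gap: 0.0449
```

>>> play_rows([
  {"offset":[-4,-0.3,0],"delta_rot":[0,0,0]},
  {"offset":[-4,-0.3,0],"delta_rot":[0,0,0]},
  {"offset":[-4,-0.3,0],"delta_rot":[0,0,0]},
  {"offset":[-4,-0.3,0],"delta_rot":[0,0,0]},
  {"offset":[-4,-0.3,0],"delta_rot":[0,0,0]},
])

```text
time_s: 4.1
tool_pos: [0.4935, 0.0925, 0.2048]
ee_rot: [0.707, 0.707, 0.001, 0.001]
contact_force: [1.1, 0.1, 0.6]
finger_gap: 0.0452
```

>>> play_rows([
  {"offset":[-4,-0.3,0],"delta_rot":[0,0,0]},
  {"offset":[-4,-0.3,0],"delta_rot":[0,0,0]},
  {"offset":[-4,-0.3,0],"delta_rot":[0,0,0]},
  {"offset":[-4,-0.3,0],"delta_rot":[0,0,0]},
  {"offset":[0,0,0],"delta_rot":[0,0,0]},
])

```text
time_s: 4.52
tool_pos: [0.4811, -0.0724, 0.2046]
ee_rot: [0.71, 0.704, -0.001, 0.002]
contact_force: [0.5, -0.3, -0.3]
finger_gap: 0.045
```

```bash
python3 - <<'E'
from h import *
to([.474,-.053,.2]); snap('wrist','w4'); snap('scene','s4'); snap('side','d4'); crop('s4',180,100,480,250,2.6,'c4')
crop('d4',220,180,390,400,2.7,'c4d')
E
```

```text
pos [ 0.4811 -0.0724  0.2046] off cm (cur tool axes) [ 1.9393 -0.7225  0.4545]
F [ 0.4618 -0.3142 -0.349 ] gap 0.044971413395566595 t 4.5167
```

View pics/w4.png

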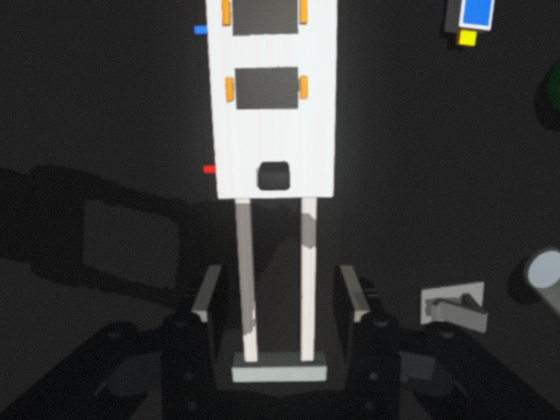

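View pics/c4.png

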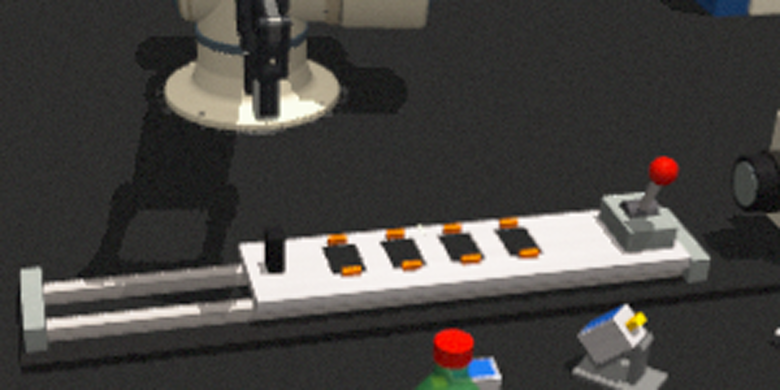

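View pics/c4d.png

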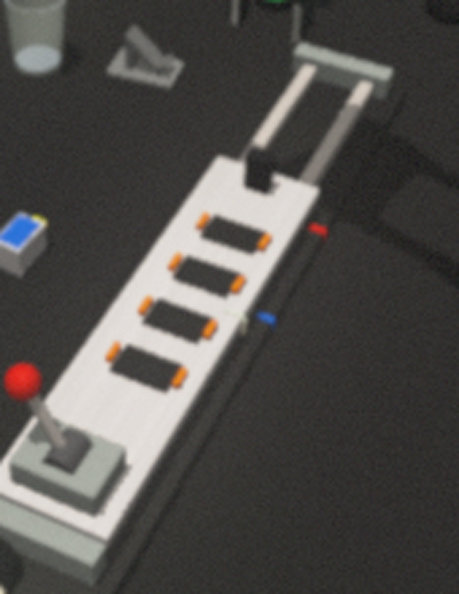

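```bash
python3 - <<'E'
from h import *
crop('w4',190,130,340,210,5,'c5')
z=load('w4'); print(onplane(z,[(209,169),(201,30)],.012))
for zz,c in((.082,0),(.042,0)): print(proj(z,[[.474,-.053,zz]]))
E
```

```text
[[ 0.4152 -0.0622  0.012 ]
 [ 0.4149  0.0576  0.012 ]]
[[271.0103 175.627 ]]
[[272.0569 164.9209]]
```

View pics/c5.png

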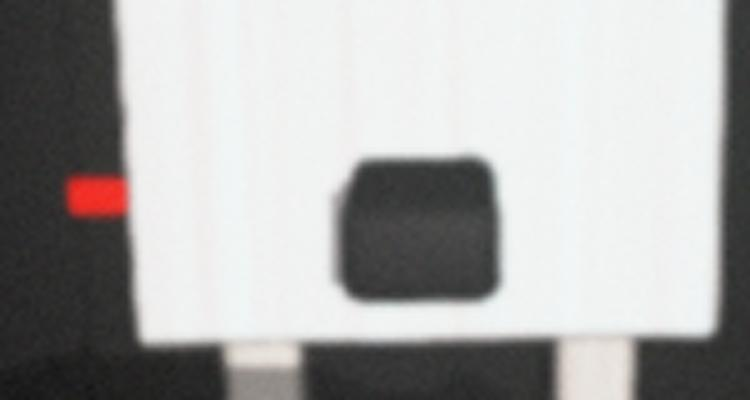

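```bash
python3 - <<'E'
from h import *
z=load('w4'); h=onplane(z,[(274.1,180.4)],.082)[0]; print(h)
to([h[0],h[1],.2]); to([h[0],h[1],.053])
E
```

```text
[ 0.4762 -0.0566  0.082 ]
pos [ 0.4818 -0.0661  0.2046] off cm (cur tool axes) [ 0.9503 -0.5565  0.458 ]
F [-0.5899 -0.0834  0.4652] gap 0.045030413714157 t 4.6667
pos [ 0.4818 -0.0661  0.2046] off cm (cur tool axes) [ 0.9486 -0.58   15.158 ]
F [-0.5899 -0.0834  0.4652] gap 0.045030413714157 t 4.6667
```

>>> play_rows([
  {"offset":[0.9,-0.55,3],"delta_rot":[0,0,0]},
  {"offset":[0,0,4],"delta_rot":[0,0,0]},
  {"offset":[0,0,4],"delta_rot":[0,0,0]},
  {"offset":[0,0,2.5],"delta_rot":[0,0,0]},
  {"offset":[0,0,1.4],"delta_rot":[0,0,0]},
])

```text
time_s: 5.08
tool_pos: [0.4742, -0.0545, 0.0509]
ee_rot: [0.706, 0.708, -0.001, -0.002]
contact_force: [0.0, 1.2, -0.9]
finger_gap: 0.0446
```

>>> play_rows([
  {"offset":[0,0,0],"delta_rot":[0,0,0]},
  {"offset":[0,0,0],"delta_rot":[0,0,0]},
  {"offset":[0,0,0],"delta_rot":[0,0,0]},
  {"offset":[0,0,0],"delta_rot":[0,0,0]},
  {"offset":[0,0,0],"delta_rot":[0,0,0]},
], grip=2.0, newtons=30)

```text
time_s: 5.5
tool_pos: [0.4765, -0.0553, 0.0547]
ee_rot: [0.706, 0.708, 0.001, -0.0]
contact_force: [4.5, 2.3, -14.9]
finger_gap: 0.0233
```

```bash
python3 - <<'E'
from h import *
to([.476,-.2136,.053]); snap('wrist','w5');crop('w5',150,100,350,300,4,'c5')
z=load('w5'); print(proj(z,[[.415,-.0622,.012],[.415,.0576,.012],[.4148,.0929,.024]]))
E
```

```text
pos [ 0.4765 -0.0553  0.0547] off cm (cur tool axes) [-15.8338  -0.0866   0.1393]
F [  4.513    2.2585 -14.943 ] gap 0.023266548416738884 t 5.5
[[169.9026 255.2151]
 [150.7324  19.4177]
 [137.6552 -69.9025]]
```

View pics/w5.png

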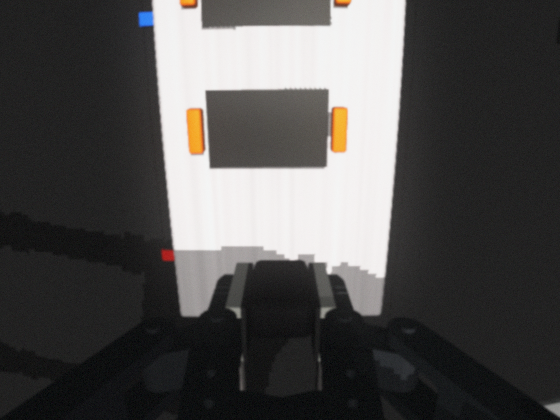

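>>> play_rows([
  {"offset":[-1.5,0,0],"delta_rot":[0,0,0]},
  {"offset":[-3,0,0],"delta_rot":[0,0,0]},
  {"offset":[-4,0,0],"delta_rot":[0,0,0]},
  {"offset":[-3,0,0],"delta_rot":[0,0,0]},
  {"offset":[-2,0,0],"delta_rot":[0,0,0]},
])

```text
time_s: 5.97
tool_pos: [0.4776, -0.1915, 0.0547]
ee_rot: [0.706, 0.708, 0.002, -0.0]
contact_force: [10.5, 7.5, -14.5]
finger_gap: 0.0235
```

>>> play_rows([
  {"offset":[-1,0,0],"delta_rot":[0,0,0]},
  {"offset":[-0.5,0,0],"delta_rot":[0,0,0]},
  {"offset":[0,0,0],"delta_rot":[0,0,0]},
  {"offset":[0,0,0],"delta_rot":[0,0,0]},
])

```text
time_s: 6.3
tool_pos: [0.4778, -0.2069, 0.0547]
ee_rot: [0.707, 0.708, 0.001, 0.001]
contact_force: [9.9, -4.0, -16.3]
finger_gap: 0.0234
```

```bash
python3 - <<'E'
from h import *
to([.476,-.2136,.053]); snap('wrist','w6');crop('w6',100,0,200,80,6,'c6');snap('side','d6');crop('d6',290,220,370,300,8,'c6d')
z=load('w6'); print(proj(z,[[.415,-.0622,.012],[.415,.0576,.012]]))
E
```

```text
pos [ 0.4778 -0.2069  0.0547] off cm (cur tool axes) [-0.666  -0.1779  0.1709]
F [  9.9237  -4.0227 -16.2783] gap 0.023409996851720308 t 6.3
[[ 144.1025  -52.4541]
 [ 169.9246 -207.5099]]
```

View pics/w6.png

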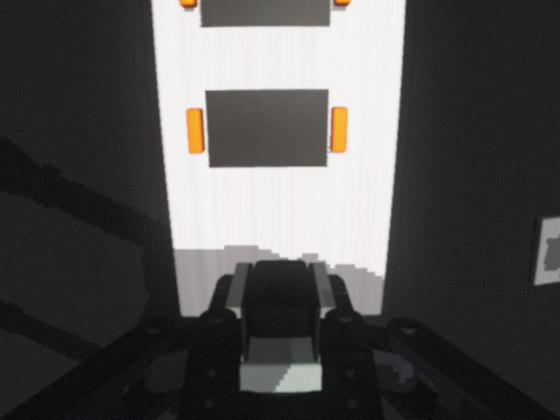

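View pics/c6d.png

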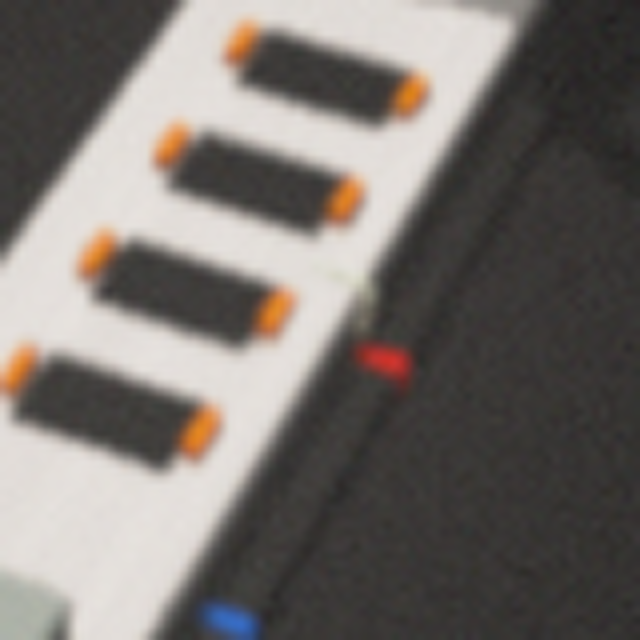

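>>> play_rows([
  {"offset":[-0.33,-0.1,0],"delta_rot":[0,0,0]},
  {"offset":[0,0,0],"delta_rot":[0,0,0]},
  {"offset":[0,0,0],"delta_rot":[0,0,0]},
])

```text
time_s: 6.65
tool_pos: [0.4778, -0.2087, 0.0547]
ee_rot: [0.706, 0.708, 0.002, 0.001]
contact_force: [14.2, 1.0, -17.6]
finger_gap: 0.0233
```

>>> play_rows([
  {"offset":[0,0,0],"delta_rot":[0,0,0]},
  {"offset":[0,0,0],"delta_rot":[0,0,0]},
  {"offset":[0,0,-4],"delta_rot":[0,0,0]},
  {"offset":[0,0,-4],"delta_rot":[0,0,0]},
  {"offset":[4,0,-4],"delta_rot":[0,0,0]},
], grip=4.5)

```text
time_s: 7.07
tool_pos: [0.4755, -0.1839, 0.1696]
ee_rot: [0.708, 0.706, -0.0, 0.003]
contact_force: [0.7, -0.0, 0.8]
finger_gap: 0.045
```

>>> play_rows([
  {"offset":[2,-1,-1],"delta_rot":[0,0,0]},
  {"offset":[1,-1,0],"delta_rot":[0,0,0]},
  {"offset":[0,0,0],"delta_rot":[0,0,0]},
  {"offset":[0,0,0],"delta_rot":[0,0,0]},
])

```text
time_s: 7.4
tool_pos: [0.4555, -0.1507, 0.1767]
ee_rot: [0.707, 0.707, 0.0, 0.002]
contact_force: [-1.0, 0.2, 0.0]
finger_gap: 0.0448
```

```bash
python3 - <<'E'
from h import *
to([.476,-.2136,.053]); snap('wrist','w7')
z=load('w7'); print(proj(z,[[.415,-.0622,.012],[.415,-.0622,.024]]))
crop('w7',180,80,340,200,5,'c7')
E
```

```text
pos [ 0.4555 -0.1507  0.1767] off cm (cur tool axes) [-6.2659  2.0034 12.3853]
F [-1.0132  0.2004  0.0392] gap 0.04484926390514182 t 7.4
[[229.4486  79.0341]
 [227.424   78.5648]]
```

View pics/w7.png

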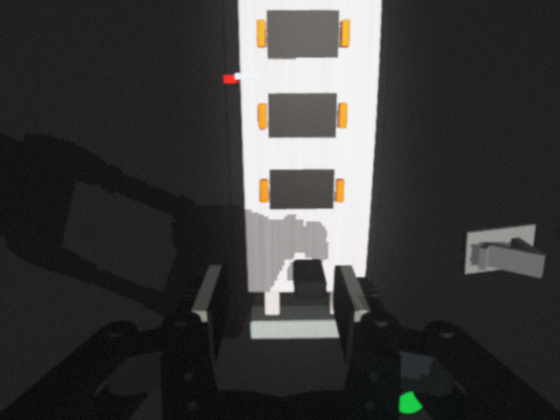

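View pics/c7.png

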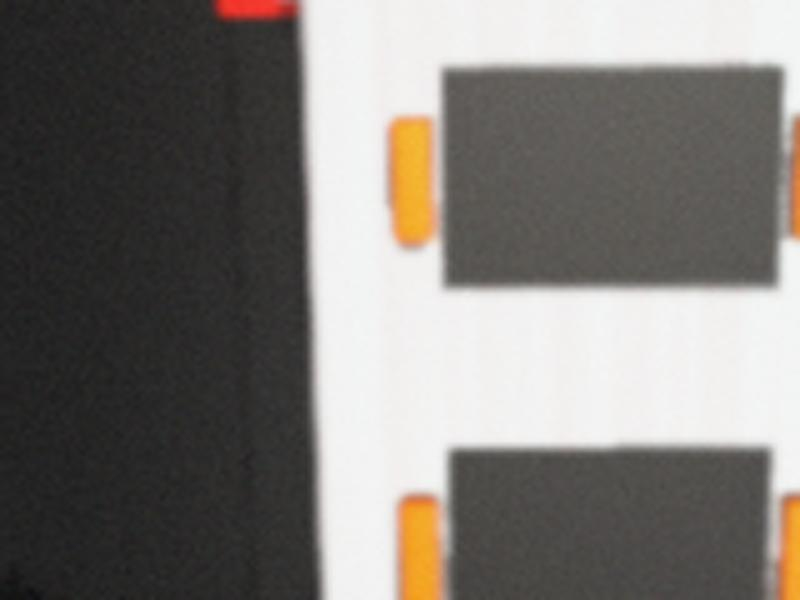

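```bash
python3 - <<'E'
from h import *
crop('w7',215,65,265,95,14,'c7')
E
```

```text
(no output)
```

View pics/c7.png

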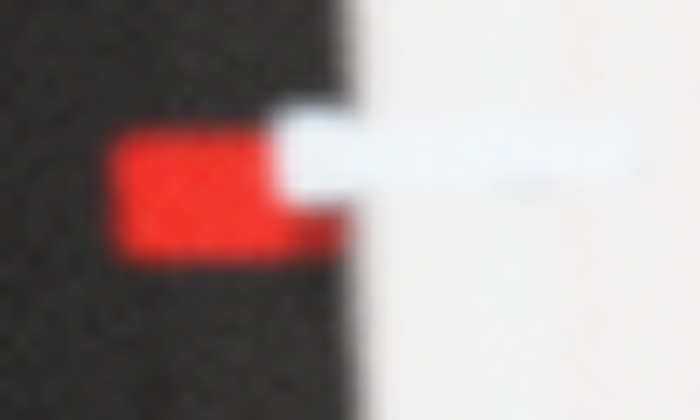

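```bash
python3 - <<'E'
from h import *
z=load('w7'); f=lambda L:np.array(L)/14+[215,65]
print(onplane(z,f([(200,197)]),.012),[onplane(z,f([(310,154)]),h)[0] for h in(.012,.024,.043)], onplane(z,f([(550,155)]),.043))
E
```

```text
[[ 0.4149 -0.0622  0.012 ]] [array([ 0.4212, -0.0599,  0.012 ]), array([ 0.4225, -0.0604,  0.024 ]), array([ 0.4245, -0.0611,  0.043 ])] [[ 0.4367 -0.0612  0.043 ]]
```

>>> play_rows([
  {"offset":[-3,1,1.2],"delta_rot":[0,0,0]},
  {"offset":[-2.9,1.1,1],"delta_rot":[0,0,0]},
  {"offset":[0,0,3],"delta_rot":[0,0,0]},
  {"offset":[0,0,4],"delta_rot":[0,0,0]},
  {"offset":[0,0,2.8],"delta_rot":[0,0,0]},
])

```text
time_s: 7.87
tool_pos: [0.4752, -0.2108, 0.0511]
ee_rot: [0.708, 0.706, -0.001, -0.001]
contact_force: [-1.0, 0.4, -0.7]
finger_gap: 0.045
```

>>> play_rows([
  {"offset":[0,0,0],"delta_rot":[0,0,0]},
  {"offset":[0,0,0],"delta_rot":[0,0,0]},
  {"offset":[0,0,0],"delta_rot":[0,0,0]},
  {"offset":[0,0,0],"delta_rot":[0,0,0]},
  {"offset":[0,0,0],"delta_rot":[0,0,0]},
], grip=2.0)

```text
time_s: 8.28
tool_pos: [0.4778, -0.2092, 0.0519]
ee_rot: [0.707, 0.707, 0.002, -0.0]
contact_force: [16.7, -1.6, -26.3]
finger_gap: 0.0234
```

>>> play_rows([
  {"offset":[-0.25,0,0],"delta_rot":[0,0,0]},
  {"offset":[0,0,0],"delta_rot":[0,0,0]},
  {"offset":[0,0,0],"delta_rot":[0,0,0]},
])

```text
time_s: 8.53
tool_pos: [0.4777, -0.2109, 0.0519]
ee_rot: [0.707, 0.707, 0.002, -0.001]
contact_force: [15.8, 2.2, -24.6]
finger_gap: 0.0233
```

>>> play_rows([
  {"offset":[0,0,0],"delta_rot":[0,0,0]},
  {"offset":[0,0,0],"delta_rot":[0,0,0]},
  {"offset":[0,0,-4],"delta_rot":[0,0,0]},
  {"offset":[0,0,-4],"delta_rot":[0,0,0]},
  {"offset":[4,0,-4],"delta_rot":[0,0,0]},
], grip=4.5)

```text
time_s: 8.95
tool_pos: [0.4763, -0.1866, 0.1691]
ee_rot: [0.709, 0.705, -0.0, 0.003]
contact_force: [0.9, 0.3, 1.1]
finger_gap: 0.0449
```

>>> play_rows([
  {"offset":[4,-0.5,-2],"delta_rot":[0,0,0]},
  {"offset":[4,-0.5,-1],"delta_rot":[0,0,0]},
  {"offset":[2,0,0],"delta_rot":[0,0,0]},
  {"offset":[0,0,0],"delta_rot":[0,0,0]},
  {"offset":[0,0,0],"delta_rot":[0,0,0]},
])

```text
time_s: 9.37
tool_pos: [0.4668, -0.0856, 0.195]
ee_rot: [0.706, 0.708, 0.001, 0.002]
contact_force: [-1.2, -0.5, -0.3]
finger_gap: 0.045
```

```bash
python3 - <<'E'
from h import *
snap('wrist','w8')
z=load('w8'); p=proj(z,[[.415,-.0622,.012],[.42,-.0622,.024]]);print(p)
x,y=p[0].astype(int); crop('w8',x-20,y-15,x+30,y+15,14,'c8'); print(x-20,y-15)
to([.5075,.139,.104])
E
```

```text
[[221.8904 156.4671]
 [225.6506 158.8575]]
201 141
pos [ 0.4666 -0.0864  0.1941] off cm (cur tool axes) [22.5478  4.0804  8.9848]
F [ 0.563  -0.7619 -0.7144] gap 0.04510578951546033 t 9.4167
```

View pics/c8.png

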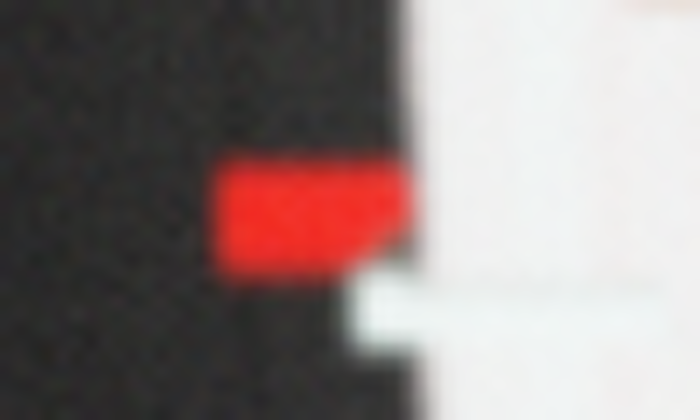

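View pics/w8.png

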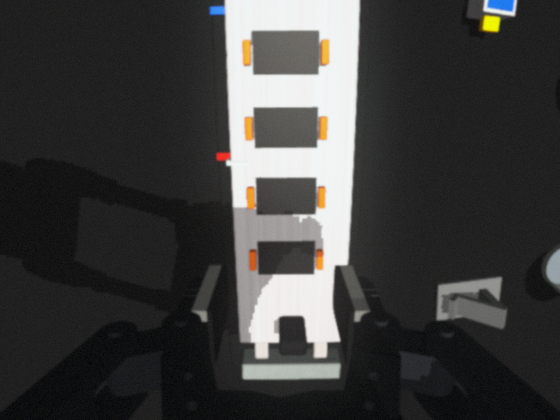

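```bash
python3 - <<'E'
from h import *
z=load('w8'); f=lambda L:np.array(L)/14+[201,141]
print(onplane(z,f([(310,217)]),.012),[onplane(z,f([(390,308)]),h)[0] for h in(.012,.024,.042)], onplane(z,f([(550,315)]),.0425))
E
```

```text
[[ 0.4161 -0.0622  0.012 ]] [array([ 0.421 , -0.0681,  0.012 ]), array([ 0.4226, -0.0658,  0.024 ]), array([ 0.4251, -0.0624,  0.042 ])] [[ 0.4344 -0.0627  0.0425]]
```

>>> play_rows([
  {"offset":[4,0.8,-0.5],"delta_rot":[0,0,0]},
  {"offset":[4,0.8,0],"delta_rot":[0,0,0]},
  {"offset":[4,0.8,0],"delta_rot":[0,0,0]},
  {"offset":[4,0.8,0],"delta_rot":[0,0,0]},
  {"offset":[4,0.8,0],"delta_rot":[0,0,0]},
])

```text
time_s: 9.83
tool_pos: [0.5071, 0.1143, 0.1978]
ee_rot: [0.708, 0.706, -0.0, 0.0]
contact_force: [1.2, -0.9, 0.0]
finger_gap: 0.045
```

>>> play_rows([
  {"offset":[2.4,0,0],"delta_rot":[0,0,0]},
  {"offset":[0,0,0],"delta_rot":[0,0,0]},
  {"offset":[0,0,0],"delta_rot":[0,0,0]},
])

```text
time_s: 10.08
tool_pos: [0.5067, 0.1378, 0.1973]
ee_rot: [0.707, 0.707, -0.001, -0.0]
contact_force: [0.0, -0.1, 0.2]
finger_gap: 0.0451
```

```bash
python3 - <<'E'
from h import *
snap('wrist','w9'); z=load('w9'); print(proj(z,[[.5075,.138,.1254]]))
to([.5085,.138,.104])
E
```

```text
[[282.7357 224.9257]]
pos [0.5068 0.1369 0.1974] off cm (cur tool axes) [0.1177 0.1763 9.344 ]
F [-0.1367 -0.1394 -0.6942] gap 0.04509370657405638 t 10.1333
```

View pics/w9.png

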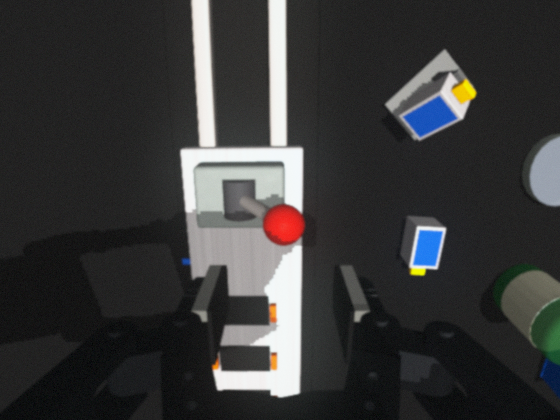

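>>> play_rows([
  {"offset":[0.1,0.1,3],"delta_rot":[0,0,0]},
  {"offset":[0,0,3],"delta_rot":[0,0,0]},
  {"offset":[0,0,2],"delta_rot":[0,0,0]},
  {"offset":[0,0,1.3],"delta_rot":[0,0,0]},
  {"offset":[0,0,0],"delta_rot":[0,0,0]},
])

```text
time_s: 10.55
tool_pos: [0.506, 0.137, 0.1012]
ee_rot: [0.708, 0.706, -0.003, -0.001]
contact_force: [0.2, 0.3, -0.4]
finger_gap: 0.0451
```

>>> play_rows([
  {"offset":[0,-2,0],"delta_rot":[0,0,0]},
  {"offset":[0,-2,0],"delta_rot":[0,0,0]},
  {"offset":[0,-1.7,0],"delta_rot":[0,0,0]},
  {"offset":[0,-1,0],"delta_rot":[0,0,0]},
  {"offset":[0,-0.5,0],"delta_rot":[0,0,0]},
])

```text
time_s: 10.97
tool_pos: [0.4358, 0.1385, 0.107]
ee_rot: [0.707, 0.707, 0.002, 0.001]
contact_force: [1.4, -1.0, 0.5]
finger_gap: 0.0453
```

>>> play_rows([
  {"offset":[0,-0.3,0],"delta_rot":[0,0,0]},
  {"offset":[0,0,0],"delta_rot":[0,0,0]},
  {"offset":[0,0,0],"delta_rot":[0,0,0]},
])

```text
time_s: 11.22
tool_pos: [0.4333, 0.139, 0.1058]
ee_rot: [0.707, 0.707, 0.001, 0.001]
contact_force: [1.4, -1.2, 1.9]
finger_gap: 0.0449
```

>>> play_rows([
  {"offset":[0,-0.3,0],"delta_rot":[0,0,0]},
  {"offset":[0,0,0],"delta_rot":[0,0,0]},
  {"offset":[0,0,0],"delta_rot":[0,0,0]},
])

```text
time_s: 11.47
tool_pos: [0.432, 0.1391, 0.1063]
ee_rot: [0.707, 0.707, 0.002, 0.002]
contact_force: [8.1, -0.3, 1.9]
finger_gap: 0.045
```

>>> play_rows([
  {"offset":[0,-0.3,0],"delta_rot":[0,0,0]},
  {"offset":[0,0,0],"delta_rot":[0,0,0]},
  {"offset":[0,0,0],"delta_rot":[0,0,0]},
])

```text
time_s: 11.72
tool_pos: [0.4312, 0.1391, 0.1069]
ee_rot: [0.707, 0.707, 0.005, 0.004]
contact_force: [16.9, -0.8, -0.1]
finger_gap: 0.045
```

>>> play_rows([
  {"offset":[0,0.8,0],"delta_rot":[0,0,0]},
  {"offset":[0,0.7,0],"delta_rot":[0,0,0]},
  {"offset":[0,0,-3],"delta_rot":[0,0,0]},
  {"offset":[0,0,-4],"delta_rot":[0,0,0]},
  {"offset":[0,0,-3],"delta_rot":[0,0,0]},
])

```text
time_s: 12.13
tool_pos: [0.4412, 0.1391, 0.2059]
ee_rot: [0.707, 0.707, -0.001, -0.001]
contact_force: [0.7, 0.8, 1.1]
finger_gap: 0.0449
```

```bash
python3 - <<'E'
from h import *
snap('wrist','w10'); snap('side','d10');snap('scene','s10')
to([.64,.05,.2])
E
```

```text
pos [0.4426 0.1395 0.2074] off cm (cur tool axes) [-8.9477 19.7348  0.8024]
F [-0.0343  0.3612 -0.6101] gap 0.045017154430146936 t 12.2833
```

View pics/w10.png

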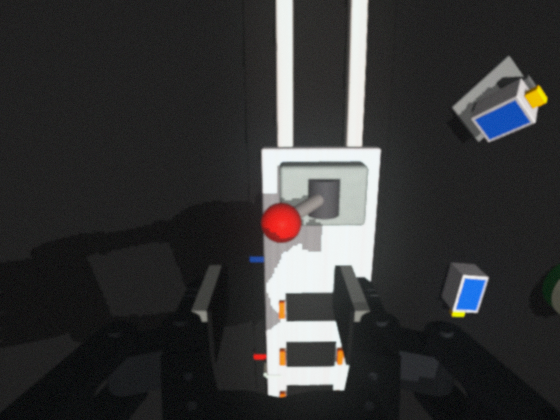

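View pics/d10.png

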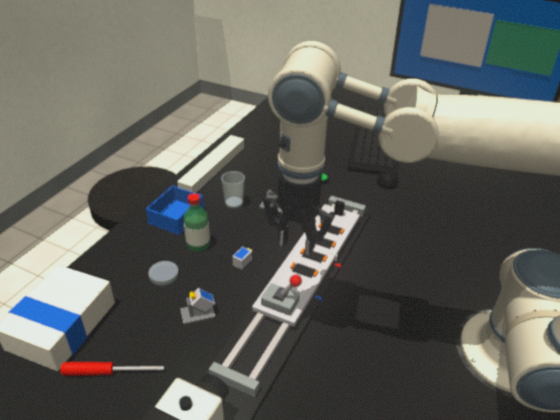

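View pics/s10.png

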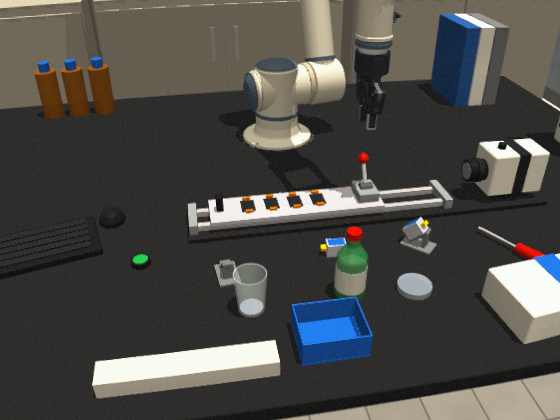

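```bash
python3 - <<'E'
from h import *
z=load('w10'); print(onplane(z,[(471,292)],.03)); d=load('d10'); print(onplane(d,[(242,255)],.03)); s=load('s10'); print(onplane(s,[(337,242)],.03))
E
```

```text
[[0.6324 0.0287 0.03  ]]
[[0.6301 0.0294 0.03  ]]
[[0.6346 0.0278 0.03  ]]
```

>>> play_rows([
  {"offset":[-2.8,2.9,0],"delta_rot":[0,0,0]},
  {"offset":[-2.8,2.9,0],"delta_rot":[0,0,0]},
  {"offset":[-2.8,2.9,0],"delta_rot":[0,0,0]},
  {"offset":[-2.8,2.9,0],"delta_rot":[0,0,0]},
  {"offset":[-2.8,2.9,0],"delta_rot":[0,0,0]},
])

```text
time_s: 12.7
tool_pos: [0.5869, -0.0023, 0.2021]
ee_rot: [0.707, 0.707, -0.001, -0.002]
contact_force: [0.1, 0.3, 0.4]
finger_gap: 0.0452
```

>>> play_rows([
  {"offset":[-2.8,2.9,0],"delta_rot":[0,0,0]},
  {"offset":[0,0,0],"delta_rot":[0,0,0]},
  {"offset":[0,0,0],"delta_rot":[0,0,0]},
])

```text
time_s: 12.95
tool_pos: [0.6154, -0.0305, 0.1999]
ee_rot: [0.708, 0.706, -0.002, -0.003]
contact_force: [-0.4, 0.9, -0.3]
finger_gap: 0.0447
```

```bash
python3 - <<'E'
from h import *
snap('wrist','w11'); to([.632,.029,.1]); z=load('w11'); print(proj(z,[[.632,.029,.03]]))
s=load('s10'); print('bottle cap',onplane(s,[(354,233)],.15)); d=load('d10'); print(onplane(d,[(194,199)],.15))
E
```

```text
pos [ 0.6149 -0.0292  0.2015] off cm (cur tool axes) [ 5.8125  1.7586 10.1444]
F [-1.1965  0.0252 -0.3425] gap 0.04499105502218803 t 13.0
[[302.7661 116.3324]]
bottle cap [[0.7726 0.0163 0.15  ]]
[[0.7595 0.0249 0.15  ]]
```

View pics/w11.png

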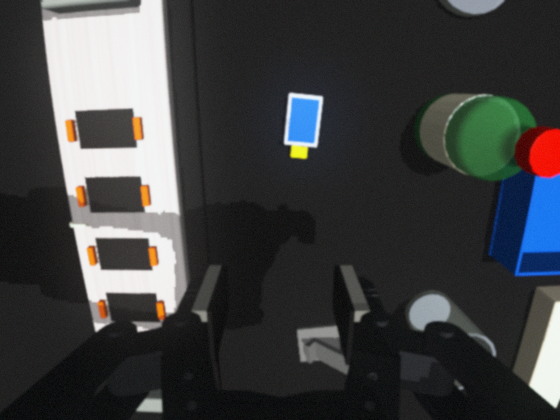

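```bash
python3 - <<'E'
from h import *
crop('w11',275,80,335,165,8,'c11')
E
```

```text
(no output)
```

View pics/c11.png

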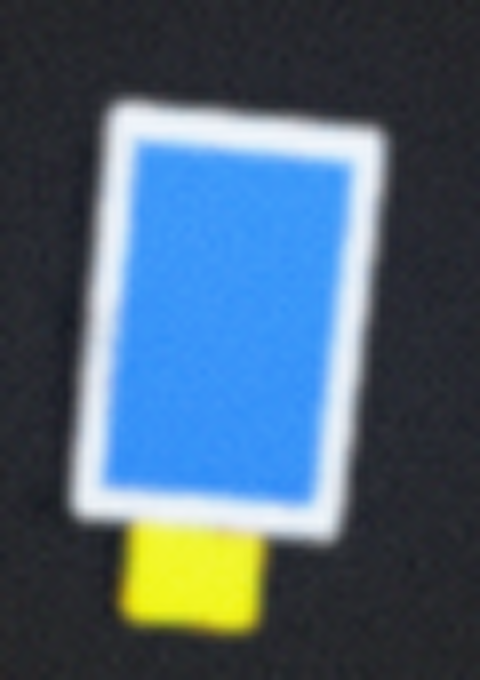

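```bash
python3 - <<'E'
from h import *
z=load('w11'); q=np.array([(108,102),(385,130),(340,542),(70,518)])/8+[275,80]
P=onplane(z,q,.03)[:,:2]; print(P,P.mean(0)); 
for a,b in((0,1),(1,2),(2,3),(3,0)): v=P[b]-P[a]; print(np.linalg.norm(v),np.degrees(np.arctan2(v[1],v[0])))
E
```

```text
[[0.6202 0.0478]
 [0.6484 0.0452]
 [0.6448 0.0031]
 [0.6164 0.0055]] [0.6324 0.0254]
0.028296016813076797 -5.469299334782292
0.04225266997262763 -94.8587891418163
0.028531091773375355 174.98268949108174
0.042475891383135136 84.82209685288541
```

>>> play_rows([
  {"offset":[3,1,2],"delta_rot":[0,0,0]},
  {"offset":[2.4,0.75,2],"delta_rot":[0,0,0]},
  {"offset":[0,0,2],"delta_rot":[0,0,0.088]},
  {"offset":[0,0,3],"delta_rot":[0,0,0]},
  {"offset":[0,0,2],"delta_rot":[0,0,0]},
], grip=5.5)

```text
time_s: 13.42
tool_pos: [0.6312, 0.0274, 0.0925]
ee_rot: [0.737, 0.676, -0.001, -0.001]
contact_force: [0.2, -0.3, -1.4]
finger_gap: 0.0552
```

>>> play_rows([
  {"offset":[0,0,0],"delta_rot":[0,0,0]},
  {"offset":[0,0,0],"delta_rot":[0,0,0]},
])

```text
time_s: 13.58
tool_pos: [0.6313, 0.0264, 0.0939]
ee_rot: [0.737, 0.676, -0.001, -0.001]
contact_force: [-0.1, 0.2, -0.1]
finger_gap: 0.0546
```

```bash
python3 - <<'E'
from h import *
snap('wrist','w12'); to([.6324,.0254,.004]); crop('w12',150,100,450,400,2.6,'c12'); z=load('w12')
s=ctrl.state(); 
P=onplane(z,[(280,300)],.03); print(P)
E
```

```text
pos [0.6325 0.026  0.096 ] off cm (cur tool axes) [-0.0665 -0.012   9.1988]
F [0.2399 0.262  1.7899] gap 0.05518593735819355 t 13.6333
[[ 0.6261 -0.0213  0.03  ]]
```

View pics/c12.png

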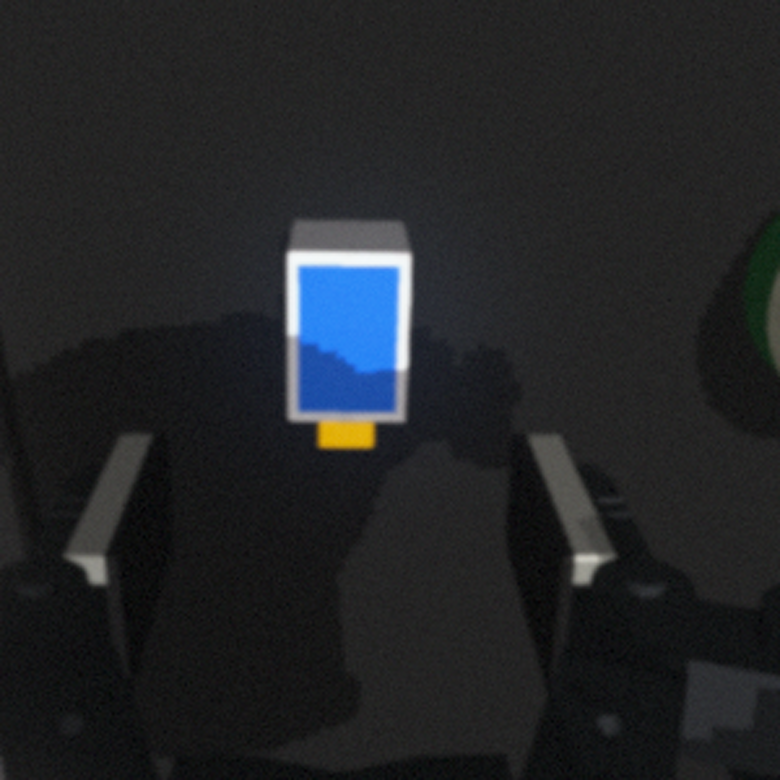

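>>> play_rows([
  {"offset":[0,0,3.5],"delta_rot":[0,0,0]},
  {"offset":[0,0,3],"delta_rot":[0,0,0]},
  {"offset":[0,0,1.5],"delta_rot":[0,0,0]},
  {"offset":[0,0,0.8],"delta_rot":[0,0,0]},
  {"offset":[0,0,0],"delta_rot":[0,0,0]},
])

```text
time_s: 14.05
tool_pos: [0.6327, 0.0253, 0.0067]
ee_rot: [0.737, 0.675, -0.0, -0.0]
contact_force: [-0.4, -0.1, 0.1]
finger_gap: 0.0546
```

>>> play_rows([
  {"offset":[0,0,0],"delta_rot":[0,0,0]},
  {"offset":[0,0,0],"delta_rot":[0,0,0]},
  {"offset":[0,0,0],"delta_rot":[0,0,0]},
  {"offset":[0,0,0],"delta_rot":[0,0,0]},
  {"offset":[0,0,0],"delta_rot":[0,0,0]},
], grip=2.2, newtons=40)

```text
time_s: 14.47
tool_pos: [0.6347, 0.0251, 0.01]
ee_rot: [0.738, 0.675, 0.002, 0.002]
contact_force: [0.4, -0.2, 6.5]
finger_gap: 0.0271
```

>>> play_rows([
  {"offset":[0,0,-3],"delta_rot":[0,0,0]},
  {"offset":[0,0,-3],"delta_rot":[0,0,0]},
  {"offset":[0,0,-4],"delta_rot":[0,0,0]},
  {"offset":[0,0,-2],"delta_rot":[0,0,0]},
  {"offset":[0,0,0],"delta_rot":[0,0,0]},
])

```text
time_s: 14.88
tool_pos: [0.6359, 0.0251, 0.1353]
ee_rot: [0.738, 0.675, 0.005, 0.004]
contact_force: [0.0, 0.0, -0.2]
finger_gap: 0.0275
```

```bash
python3 - <<'E'
from h import *
snap('wrist','w13'); crop('w13',150,200,410,420,3,'c13'); to([.471,-.0345,.13],np.c_[[0.0,0,0],[0,0,0],[0,0,0]] if 0 else None)
crop('w8',225,20,345,280,2.3,'c8n')
E
```

```text
pos [0.6348 0.0251 0.1317] off cm (cur tool axes) [ -7.3788 -15.7958   0.0373]
F [ 0.168   0.1351 -0.7924] gap 0.027018430307051308 t 14.9333
```

View pics/c13.png

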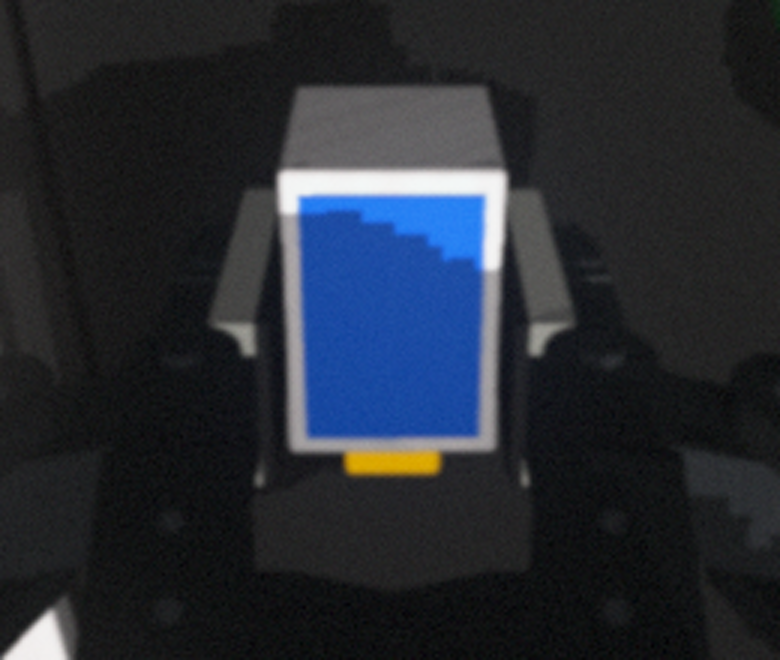

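View pics/c8n.png

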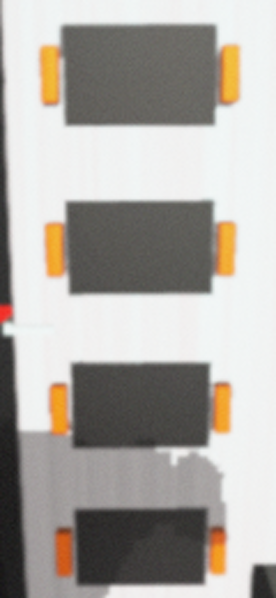

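```bash
python3 - <<'E'
from h import *
z=load('w8'); print(onplane(z,np.array([(140,75),(141,247),(141,405),(142,546)])/2.3+[225,20],.0425))
# stops (centre between) outer tops z=.049
print(onplane(z,np.array([(55,250),(225,249)])/2.3+[225,20],.049))
w=load('w13');d=w['d']
q=np.array([(285,178),(505,178),(498,447),(291,447)])/3+[150,200]
s=ctrl.state();Rc=R.from_quat(s['ee_rot'])
print(bydepth(w,q+[[4,4],[-4,4],[-4,-4],[4,-4]]))
P=onplane(w,q,.1517-.0); print(Rc.inv().apply(P-s['tool_pos'])*1000)
E
```

```text
[[ 0.4705  0.0217  0.0425]
 [ 0.4712 -0.034   0.0425]
 [ 0.4716 -0.0899  0.0425]
 [ 0.4724 -0.1455  0.0425]]
[[ 0.4424 -0.0344  0.049 ]
 [ 0.4991 -0.0339  0.049 ]]
[[0.6251 0.0449 0.1544]
 [0.649  0.043  0.1552]
 [0.6461 0.0065 0.1547]
 [0.6218 0.0094 0.1554]]
[[ 19.1716 -12.9162 -20.0988]
 [ 19.0279  14.5066 -19.8772]
 [-22.0129  15.0763 -19.8972]
 [-21.7414 -13.4426 -20.1276]]
```

>>> play_rows([
  {"offset":[0,0,0],"delta_rot":[0,0,-0.119]},
  {"offset":[0,0,0],"delta_rot":[0,0,-0.119]},
  {"offset":[0,0,0],"delta_rot":[0,0,-0.119]},
  {"offset":[0,0,0],"delta_rot":[0,0,-0.119]},
  {"offset":[0,0,0],"delta_rot":[0,0,-0.119]},
])

```text
time_s: 15.35
tool_pos: [0.632, 0.0252, 0.1245]
ee_rot: [0.505, 0.863, -0.001, -0.001]
contact_force: [-0.9, -0.4, -0.8]
finger_gap: 0.0273
```

>>> play_rows([
  {"offset":[0,0,0],"delta_rot":[0,0,-0.119]},
  {"offset":[0,0,0],"delta_rot":[0,0,-0.119]},
  {"offset":[0,0,0],"delta_rot":[0,0,-0.119]},
  {"offset":[0,0,0],"delta_rot":[0,0,-0.119]},
  {"offset":[0,0,0],"delta_rot":[0,0,-0.119]},
])

```text
time_s: 15.77
tool_pos: [0.6321, 0.0252, 0.1245]
ee_rot: [0.229, 0.973, -0.0, -0.002]
contact_force: [-0.5, 0.6, 0.0]
finger_gap: 0.0276
```

>>> play_rows([
  {"offset":[0,0,0],"delta_rot":[0,0,-0.119]},
  {"offset":[0,0,0],"delta_rot":[0,0,-0.119]},
  {"offset":[0,0,0],"delta_rot":[0,0,-0.119]},
  {"offset":[0,0,0],"delta_rot":[0,0,-0.118]},
  {"offset":[0,0,0],"delta_rot":[0,0,0]},
])

```text
time_s: 16.18
tool_pos: [0.6321, 0.0252, 0.1246]
ee_rot: [-0.005, 1.0, 0.0, -0.002]
contact_force: [0.6, -0.5, -1.7]
finger_gap: 0.027
```

```bash
cat >> h.py <<'E'
def Rdown(tabdeg):
    # tool pointing down, tool x opposite to block x axis at angle tabdeg (world)
    a=np.radians(tabdeg); x=-np.array([np.cos(a),np.sin(a),0]); z=np.array([0,0,-1.]); return np.c_[x,np.cross(z,x),z]
E
python3 - <<'E'
from h import *
to([.4698,-.0348,.13],Rdown(0.5)); print(ctrl.state()['qpos'])
E
```

```text
pos [0.6321 0.0252 0.1246] off cm (cur tool axes) [16.2909 -5.8278 -0.4884]
rotvec [ 0.0001 -0.0031  0.0016] off in target axes [16.2799 -5.8539 -0.5387]
F [ 0.5737 -0.5467 -1.674 ] gap 0.027025263752348143 t 16.1833
[-0.014   0.1859  1.3157  0.      1.6431 -1.5951]
```

>>> play_rows([
  {"offset":[3.5,-1.3,0],"delta_rot":[0,0,0]},
  {"offset":[3.5,-1.3,0],"delta_rot":[0,0,0]},
  {"offset":[3.5,-1.3,0],"delta_rot":[0,0,0]},
  {"offset":[3.5,-1.3,0],"delta_rot":[0,0,0]},
  {"offset":[2.28,-0.63,0],"delta_rot":[0,0,0]},
])

```text
time_s: 16.6
tool_pos: [0.4674, -0.035, 0.1252]
ee_rot: [-0.001, 1.0, -0.0, -0.001]
contact_force: [0.1, 0.6, -0.2]
finger_gap: 0.0277
```

>>> play_rows([
  {"offset":[0,0,2],"delta_rot":[0,0,0]},
  {"offset":[0,0,1.5],"delta_rot":[0,0,0]},
  {"offset":[0,0,0],"delta_rot":[0,0,0]},
  {"offset":[0,0,0],"delta_rot":[0,0,0]},
])

```text
time_s: 16.93
tool_pos: [0.4694, -0.034, 0.0903]
ee_rot: [-0.002, 1.0, 0.0, -0.002]
contact_force: [0.1, 0.0, -0.2]
finger_gap: 0.0271
```

```bash
python3 - <<'E'
from h import *
to([.4698,-.0348,.055],Rdown(0.5));snap('wrist','w14');snap('side','d14');crop('d14',270,180,390,300,5,'c14')
E
```

```text
pos [ 0.4694 -0.034   0.0903] off cm (cur tool axes) [-0.0482 -0.0775  3.5345]
rotvec [ 0.0005 -0.003  -0.0051] off in target axes [-0.037  -0.076   3.5346]
F [ 0.146   0.0144 -0.2066] gap 0.02706265076934318 t 16.9333
```

View pics/w14.png

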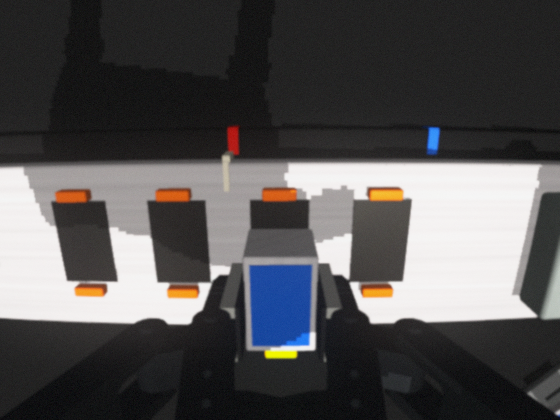

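View pics/c14.png

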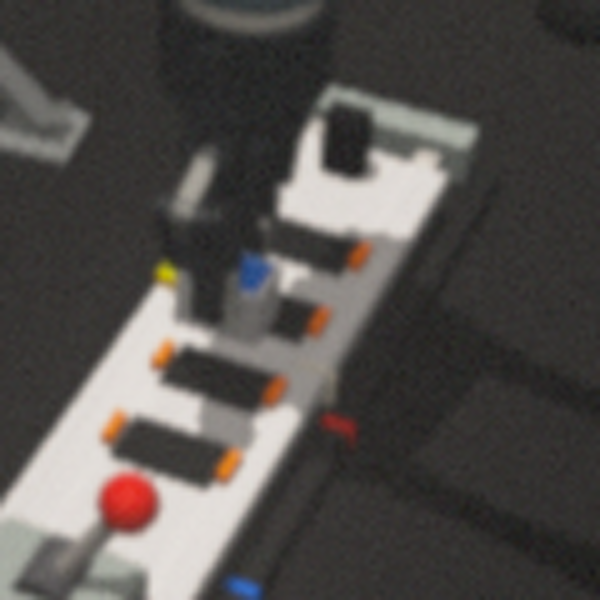

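>>> play_rows([
  {"offset":[-0.04,-0.07,2],"delta_rot":[0,0,-0.004]},
  {"offset":[0,0,1],"delta_rot":[0,0,0]},
  {"offset":[0,0,0.4],"delta_rot":[0,0,0]},
  {"offset":[0,0,0],"delta_rot":[0,0,0]},
  {"offset":[0,0,0],"delta_rot":[0,0,0]},
])

```text
time_s: 17.45
tool_pos: [0.471, -0.0348, 0.058]
ee_rot: [-0.005, 1.0, 0.0, -0.0]
contact_force: [-0.1, 0.0, -0.0]
finger_gap: 0.0272
```

>>> play_rows([
  {"offset":[0,0,0.2],"delta_rot":[0,0,0]},
  {"offset":[0,0,0],"delta_rot":[0,0,0]},
])

```text
time_s: 17.62
tool_pos: [0.4712, -0.0349, 0.0563]
ee_rot: [-0.005, 1.0, -0.0, 0.0]
contact_force: [-0.1, 0.4, -1.2]
finger_gap: 0.0269
```

>>> play_rows([
  {"offset":[0,0,0.2],"delta_rot":[0,0,0]},
  {"offset":[0,0,0],"delta_rot":[0,0,0]},
])

```text
time_s: 17.78
tool_pos: [0.4709, -0.0349, 0.0537]
ee_rot: [-0.005, 1.0, -0.0, 0.0]
contact_force: [0.2, 0.3, -0.5]
finger_gap: 0.0272
```

>>> play_rows([
  {"offset":[0,0,0.2],"delta_rot":[0,0,0]},
  {"offset":[0,0,0],"delta_rot":[0,0,0]},
])

```text
time_s: 17.95
tool_pos: [0.4711, -0.0349, 0.0519]
ee_rot: [-0.005, 1.0, -0.0, 0.0]
contact_force: [0.3, -1.0, 0.6]
finger_gap: 0.0274
```

>>> play_rows([
  {"offset":[0.1,0,0.1],"delta_rot":[0,0,0]},
  {"offset":[0,0,0],"delta_rot":[0,0,0]},
])

```text
time_s: 18.12
tool_pos: [0.4709, -0.0349, 0.0519]
ee_rot: [-0.005, 1.0, -0.0, 0.002]
contact_force: [2.4, -0.5, 3.5]
finger_gap: 0.0276
```

>>> play_rows([
  {"offset":[0,0,0.1],"delta_rot":[0,0,0]},
  {"offset":[0,0,0],"delta_rot":[0,0,0]},
])

```text
time_s: 18.28
tool_pos: [0.471, -0.0349, 0.0519]
ee_rot: [-0.005, 1.0, -0.0, 0.002]
contact_force: [-0.2, 1.0, 9.3]
finger_gap: 0.0268
```

>>> play_rows([
  {"offset":[0,0,0.1],"delta_rot":[0,0,0]},
  {"offset":[0,0,0],"delta_rot":[0,0,0]},
])

```text
time_s: 18.45
tool_pos: [0.471, -0.035, 0.0519]
ee_rot: [-0.005, 1.0, -0.0, 0.002]
contact_force: [-3.1, 0.2, 16.4]
finger_gap: 0.0272
```

>>> play_rows([
  {"offset":[0,0,-0.2],"delta_rot":[0,0,0]},
  {"offset":[0,0,0],"delta_rot":[0,0,0]},
])

```text
time_s: 18.62
tool_pos: [0.4702, -0.0349, 0.0519]
ee_rot: [-0.005, 1.0, -0.0, 0.001]
contact_force: [-1.6, 0.3, 7.5]
finger_gap: 0.0271
```

>>> play_rows([
  {"offset":[0,0,0],"delta_rot":[0,0,0]},
  {"offset":[0,0,0],"delta_rot":[0,0,0]},
  {"offset":[0,0,0],"delta_rot":[0,0,0]},
], grip=4.5)

```text
time_s: 18.87
tool_pos: [0.4693, -0.0348, 0.0499]
ee_rot: [-0.005, 1.0, 0.0, -0.001]
contact_force: [-0.1, -0.4, 0.1]
finger_gap: 0.0452
```

>>> play_rows([
  {"offset":[0,0,-2],"delta_rot":[0,0,0]},
  {"offset":[0,0,-3],"delta_rot":[0,0,0]},
  {"offset":[0,0,-4],"delta_rot":[0,0,0]},
  {"offset":[0,0,-3],"delta_rot":[0,0,0]},
  {"offset":[0,0,0],"delta_rot":[0,0,0]},
])

```text
time_s: 19.28
tool_pos: [0.4722, -0.0352, 0.1779]
ee_rot: [-0.005, 1.0, -0.001, 0.005]
contact_force: [-0.0, 0.9, 1.7]
finger_gap: 0.045
```

```bash
python3 - <<'E'
from h import *
to([.6,.15,.2],Rdown(0));snap('wrist','w15');snap('side','d15');crop('d15',270,180,390,300,5,'c15'); crop('w15',150,150,450,400,2.6,'c15w')
E
```

```text
pos [ 0.4722 -0.0352  0.1779] off cm (cur tool axes) [-12.9883  18.3877  -2.102 ]
rotvec [-0.0016  0.0104  0.0102] off in target axes [-12.7776  18.5226  -2.2061]
F [-0.0324  0.8886  1.7183] gap 0.04504796745480201 t 19.2833
```

View pics/c15w.png

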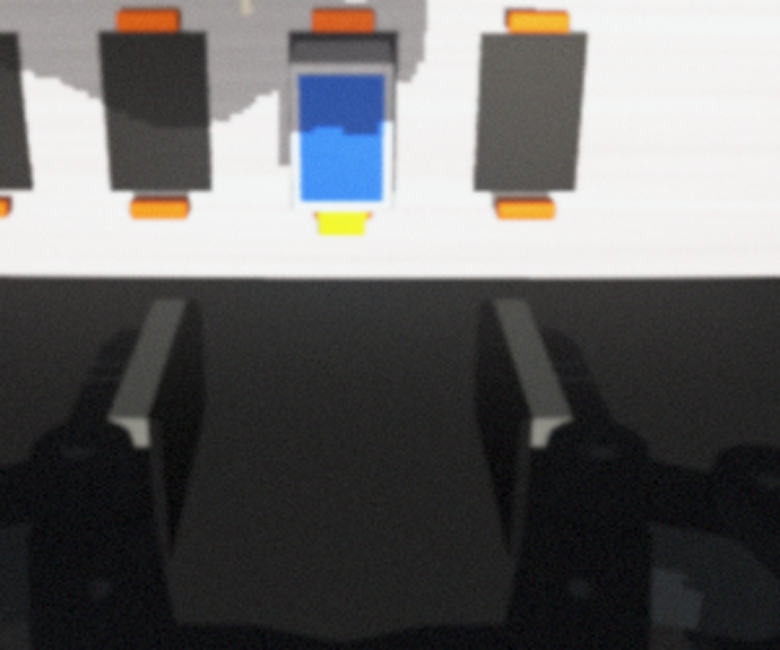

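View pics/d15.png

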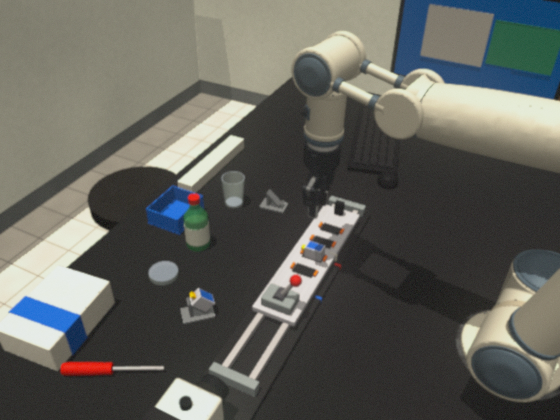

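```bash
python3 - <<'E'
from h import *
z=load('w15'); f=lambda L:np.array(L)/2.6+[150,150]
P=onplane(z,f([(293,64),(393,64),(392,210),(292,208)]),.072)[:,:2]; print(P.mean(0),P)
for a,b in((0,1),(1,2),(2,3),(3,0)): v=P[b]-P[a]; print(np.linalg.norm(v),np.degrees(np.arctan2(v[1],v[0])))
Q=onplane(z,f([(100,32),(207,32),(211,190),(112,192),(482,33),(587,33),(574,191),(473,191)]),.0425)
print(Q[:4].mean(0),Q[4:].mean(0), (Q.mean(0)))
s=load('s10');d=load('d15')
crop('d15',170,275,230,325,13,'c15s'); crop('s10',395,210,445,255,15,'c15q')
E
```

```text
[ 0.4692 -0.0338] [[ 0.4489 -0.0471]
 [ 0.4486 -0.0208]
 [ 0.4898 -0.0199]
 [ 0.4895 -0.0475]]
0.026258934064708868 90.65435087074506
0.041195559656013576 1.2549391240784153
0.02759511838375438 -90.56927786830596
0.04061394083387639 179.38729202951544
[ 0.4713 -0.0893  0.0425] [0.4702 0.0222 0.0425] [ 0.4708 -0.0335  0.0425]
```

View pics/c15s.png

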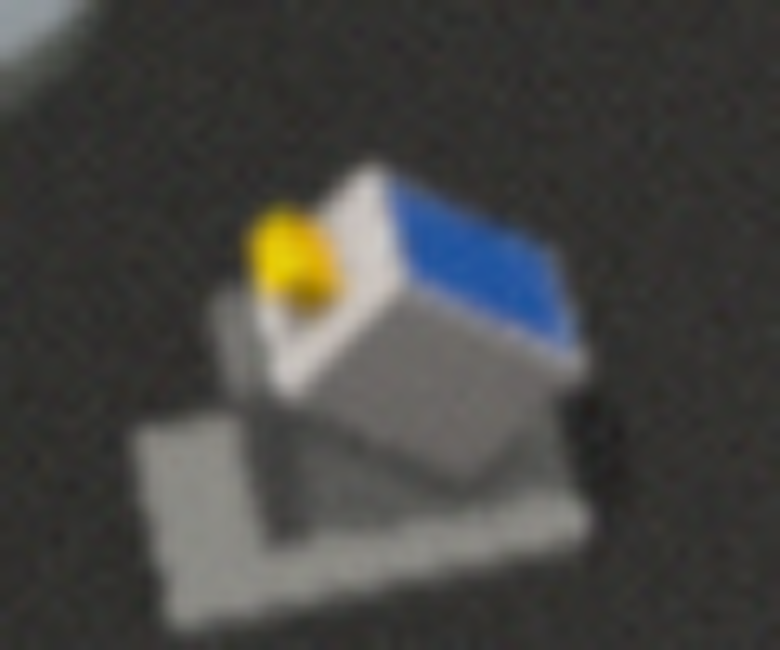

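View pics/c15q.png

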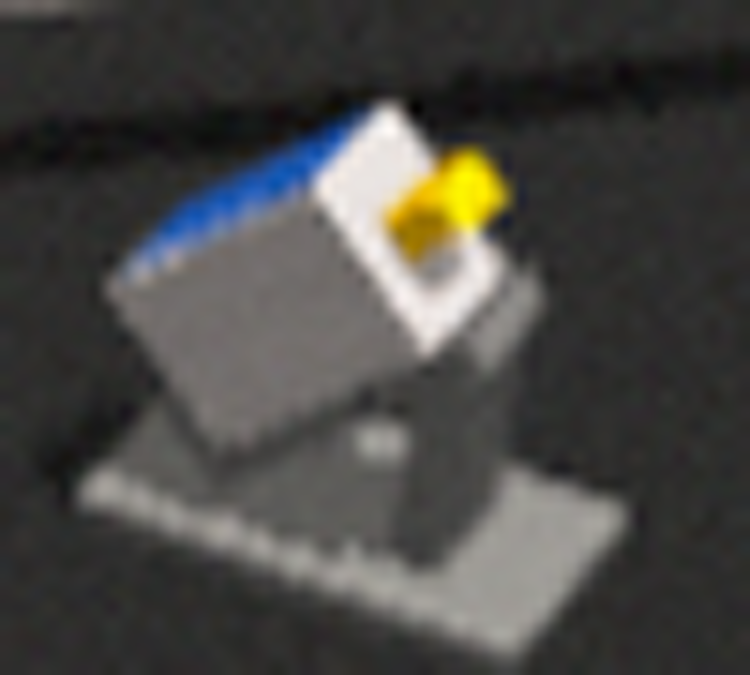

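```bash
cat > fit.py <<'E'
from h import *
from scipy.optimize import least_squares
def fit(obs,x0):
    def res(p):
        Rm=R.from_euler('ZYX',[p[3],p[4],p[5]]).as_matrix(); r=[]
        for z,M,px in obs: r.append(proj(z,np.array(M)/1000.@Rm.T+p[:3])-px)
        return np.vstack(r).ravel()
    s=least_squares(res,x0,loss='soft_l1'); return s.x,res(s.x).reshape(-1,2)
E
python3 - <<'E'
from fit import *
d=load('d15'); s=load('s10')
Md=[(21,-14,30),(21,14,30),(21,14,0),(-21,14,30),(-21,14,0),(-21,-14,30)]
pd=np.array([(378,165),(405,290),(285,392),(580,365),(470,485),(556,248)])/13+[170,275]
Ms=[(21,-14,30),(21,-14,0),(-21,-14,30),(-21,-14,0),(21,14,30),(21,14,0)]
ps=np.array([(318,190),(425,352),(112,283),(222,458),(390,103),(505,272)])/15+[395,210]
for o in ([(d,Md,pd)],[(s,Ms,ps)],[(d,Md,pd),(s,Ms,ps)]):
    x,r=fit(o,[.64,.18,.03,.3,-.78,0]); print(x[:3],np.degrees(x[3:]),'rms px',np.sqrt((r**2).mean()))
E
```

```text
[0.6484 0.1964 0.0105] [ 44.9694 -45.7547  -3.0067] rms px 0.31141657266271827
[0.6134 0.2273 0.0114] [ 44.0793 -45.7988  -1.3394] rms px 0.23325964668131371
[0.6373 0.2133 0.0301] [ 45.7767 -45.2083  -1.1778] rms px 0.6078574799859477
```

>>> play_rows([
  {"offset":[0,0,-0.5],"delta_rot":[0,0,0.118]},
  {"offset":[0,0,-0.5],"delta_rot":[0,0,0.118]},
  {"offset":[0,0,-0.5],"delta_rot":[0,0,0.118]},
  {"offset":[0,0,-0.5],"delta_rot":[0,0,0.118]},
  {"offset":[0,0,-0.5],"delta_rot":[0,0,0.118]},
])

```text
time_s: 19.8
tool_pos: [0.469, -0.0348, 0.1933]
ee_rot: [0.289, 0.957, -0.0, -0.002]
contact_force: [0.2, -0.3, -0.1]
finger_gap: 0.0451
```

>>> play_rows([
  {"offset":[0,0,0],"delta_rot":[0,0,0.118]},
  {"offset":[0,0,0],"delta_rot":[0,0,0.118]},
  {"offset":[0,0,0],"delta_rot":[0,0,0.118]},
  {"offset":[0,0,0],"delta_rot":[0,0,0.118]},
  {"offset":[0,0,0],"delta_rot":[0,0,0.118]},
])

```text
time_s: 20.22
tool_pos: [0.469, -0.0348, 0.1931]
ee_rot: [0.555, 0.832, -0.001, -0.002]
contact_force: [0.3, -0.1, -0.6]
finger_gap: 0.0448
```

>>> play_rows([
  {"offset":[0,0,0],"delta_rot":[0,0,0.118]},
  {"offset":[0,0,0],"delta_rot":[0,0,0.118]},
  {"offset":[0,0,0],"delta_rot":[0,0,0.118]},
  {"offset":[0,0,0],"delta_rot":[0,0,0.118]},
  {"offset":[0,0,0],"delta_rot":[0,0,0.118]},
])

```text
time_s: 20.63
tool_pos: [0.469, -0.0347, 0.1931]
ee_rot: [0.773, 0.635, -0.001, -0.002]
contact_force: [-0.9, 0.3, -0.0]
finger_gap: 0.0455
```

>>> play_rows([
  {"offset":[0,0,0],"delta_rot":[0,0,0.118]},
  {"offset":[0,0,0],"delta_rot":[0,0,0.118]},
  {"offset":[0,0,0],"delta_rot":[0,0,0.118]},
  {"offset":[0,0,0],"delta_rot":[0,0,0.118]},
  {"offset":[0,0,0],"delta_rot":[0,0,0.118]},
])

```text
time_s: 21.05
tool_pos: [0.469, -0.0348, 0.193]
ee_rot: [0.924, 0.383, -0.002, -0.001]
contact_force: [-0.4, -0.1, -0.1]
finger_gap: 0.045
```

```bash
cat >> h.py <<'E'
def Rtool(yaw,pitch=0,roll=0,flip=1):
    B=R.from_euler('ZYX',[yaw,pitch,roll],degrees=True).as_matrix()
    return np.c_[flip*B[:,0],-flip*B[:,1],-B[:,2]]
E
python3 - <<'E'
from h import *
to([.56,.136,.2],Rtool(45)); print(ctrl.state()['qpos'])
E
```

```text
pos [ 0.469  -0.0348  0.193 ] off cm (cur tool axes) [18.5103 -5.6325 -0.725 ]
rotvec [-0.0034  0.0026  0.0005] off in target axes [18.5091 -5.6402 -0.696 ]
F [-0.4358 -0.1124 -0.1309] gap 0.04498377433823938 t 21.05
[-0.1463 -0.2608  1.6306 -0.      1.7761  0.6385]
```

>>> play_rows([
  {"offset":[3.7,-1.12,-0.2],"delta_rot":[0,0,0]},
  {"offset":[3.7,-1.12,-0.2],"delta_rot":[0,0,0]},
  {"offset":[3.7,-1.12,-0.3],"delta_rot":[0,0,0]},
  {"offset":[3.7,-1.12,0],"delta_rot":[0,0,0]},
  {"offset":[3.7,-1.12,0],"delta_rot":[0,0,0]},
])

```text
time_s: 21.47
tool_pos: [0.5599, 0.1377, 0.2002]
ee_rot: [0.923, 0.386, -0.002, -0.0]
contact_force: [1.3, 0.1, 0.4]
finger_gap: 0.0451
```

>>> play_rows([
  {"offset":[0,0,0],"delta_rot":[0,0,0]},
  {"offset":[0,0,0],"delta_rot":[0,0,0]},
  {"offset":[0,0,0],"delta_rot":[0,0,0]},
])

```text
time_s: 21.72
tool_pos: [0.5592, 0.1359, 0.2005]
ee_rot: [0.923, 0.386, -0.002, -0.0]
contact_force: [0.7, -0.7, 0.5]
finger_gap: 0.045
```

```bash
python3 - <<'E'
from h import *
snap('wrist','w16'); z=load('w16'); p=proj(z,[[.637,.213,.03]])[0]; print(p)
crop('w16',int(p[0])-60,int(p[1])-60,int(p[0])+60,int(p[1])+60,6,'c16'); print(int(p[0])-60,int(p[1])-60)
print(ctrl.state()['tool_pos'])
E
```

```text
[283.3385  50.5634]Traceback (most recent call last):
  File "<stdin>", line 3, in <module>
  File "h.py", line 10, in crop
    im=cv2.imread(f'pics/{tag}.png')[y0:y1,x0:x1]; cv2.imwrite(f'pics/{out}.png',cv2.resize(im,None,fx=s,fy=s,interpolation=cv2.INTER_CUBIC))
                                                                                 ~~~~~~~~~~^^^^^^^^^^^^^^^^^^^^^^^^^^^^^^^^^^^^^^^^^^^^^^^^^
cv2.error: OpenCV(4.12.0) /io/opencv/modules/imgproc/src/resize.cpp:4208: error: (-215:Assertion failed) !ssize.empty() in function 'resize'
```

View pics/w16.png

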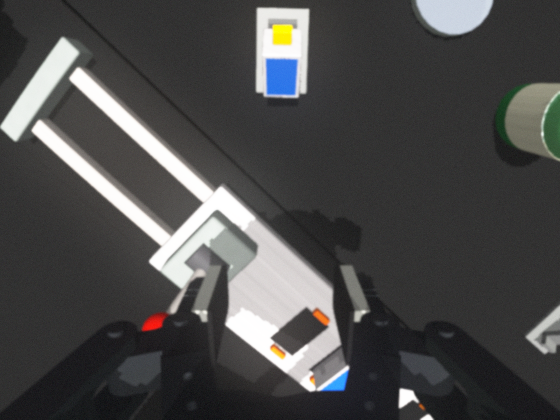

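```bash
python3 - <<'E'
from h import *
crop('w16',240,0,325,110,7,'c16')
E
```

```text
(no output)
```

View pics/c16.png

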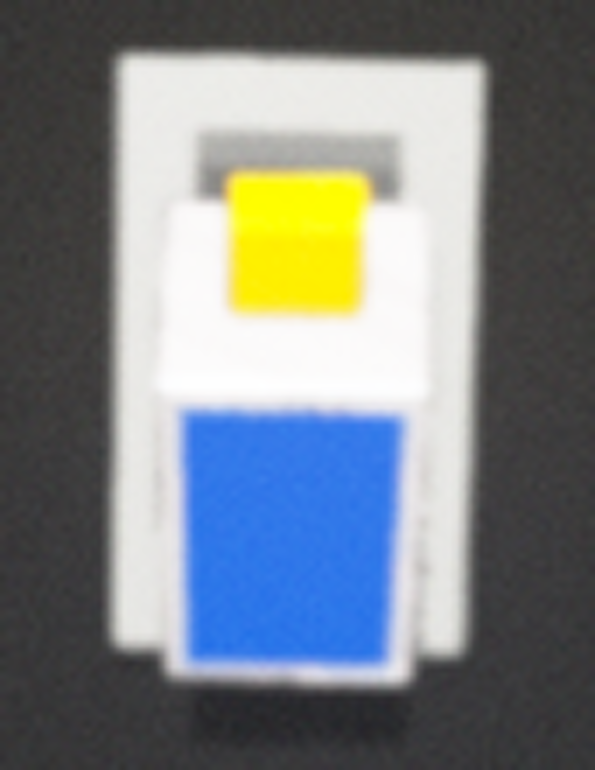

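```bash
python3 - <<'E'
from fit import *
d=load('d15'); s=load('s10'); w=load('w16')
Md=[(21,-14,30),(21,14,30),(21,14,0),(-21,14,30),(-21,14,0),(-21,-14,30)]
pd=np.array([(378,165),(405,290),(285,392),(580,365),(470,485),(556,248)])/13+[170,275]
Ms=[(21,-14,30),(21,-14,0),(-21,-14,30),(-21,-14,0),(21,14,30),(21,14,0)]
ps=np.array([(318,190),(425,352),(112,283),(222,458),(390,103),(505,272)])/15+[395,210]
Mw=[(21,14,30),(21,-14,30),(-21,14,30),(-21,-14,30),(21,14,0),(21,-14,0)]
pw=np.array([(156,394),(431,397),(166,683),(412,686),(171,203),(426,208)])/7+[240,0]
for o in ([(w,Mw,pw)],[(w,Mw,pw),(d,Md,pd)],[(d,Md,pd),(s,Ms,ps),(w,Mw,pw)]):
    x,r=fit(o,[.64,.21,.03,.8,-.78,0]); print(x[:3],np.degrees(x[3:]),'rms px',np.sqrt((r**2).mean()))
B=R.from_euler('ZYX',x[3:]).as_matrix()
# film plane depth check
C=cloud(w); im=w['im'].astype(int); m=(im[...,2]>180)&(im[...,0]<90); m[130:]=False; P=C[m]; c=P.mean(0); n=np.linalg.svd(P-c)[2][2]; print('film centre',c,'normal',n, 'model',x[:3]+B@[0,0,.03],B[:,2])
E
```

```text
[0.6361 0.2133 0.0264] [ 44.7115 -45.6104  -0.4128] rms px 0.19775772339814732
[0.636  0.2131 0.031 ] [ 44.9165 -46.0031  -0.8276] rms px 0.40947763720712316
[0.6361 0.2132 0.0297] [ 44.8712 -45.7939  -0.6225] rms px 0.6143609791492646Traceback (most recent call last):
  File "<stdin>", line 13, in <module>
    u, s, vh = gufunc(a, signature=signature)
               ~~~~~~^^^^^^^^^^^^^^^^^^^^^^^^
    raise LinAlgError("SVD did not converge")
numpy.linalg.LinAlgError: SVD did not converge
```

```bash
python3 - <<'E'
from h import *
to([.591,.168,.094],Rtool(44.9,-45.5,-.5)); print(ctrl.state()['qpos'])
E
```

```text
pos [0.5593 0.1353 0.2013] off cm (cur tool axes) [ 4.5734 -0.0324 10.72  ]
rotvec [-0.0123  0.7964  0.0102] off in target axes [-4.4658 -0.1723 10.764 ]
F [ 0.071  -0.1873 -0.542 ] gap 0.04505355461303714 t 21.7667
[ 0.1786  0.0232  1.3541 -0.0005  1.7668  0.958 ]
```

>>> play_rows([
  {"offset":[0,0,0],"delta_rot":[-0.002,0.114,0.0015]},
  {"offset":[0,0,0],"delta_rot":[-0.002,0.114,0.0015]},
  {"offset":[0,0,0],"delta_rot":[-0.002,0.114,0.0015]},
  {"offset":[0,0,0],"delta_rot":[-0.002,0.114,0.0015]},
  {"offset":[0,0,0],"delta_rot":[-0.002,0.114,0.0015]},
], grip=5.2)

```text
time_s: 22.18
tool_pos: [0.56, 0.1347, 0.2041]
ee_rot: [0.886, 0.365, 0.265, -0.103]
contact_force: [-0.2, 0.6, -0.8]
finger_gap: 0.0522
```

>>> play_rows([
  {"offset":[0,0,0],"delta_rot":[-0.002,0.114,0.0015]},
  {"offset":[0,0,0],"delta_rot":[-0.002,0.113,0.0015]},
  {"offset":[0,0,0],"delta_rot":[0,0,0]},
  {"offset":[0,0,0],"delta_rot":[0,0,0]},
])

```text
time_s: 22.52
tool_pos: [0.5587, 0.134, 0.2006]
ee_rot: [0.854, 0.349, 0.359, -0.143]
contact_force: [-0.5, 0.5, 0.3]
finger_gap: 0.052
```

```bash
python3 - <<'E'
from h import *
to([.591,.168,.094],Rtool(44.9,-45.5,-.5)); print(ctrl.state()['qpos'])
E
```

```text
pos [0.5587 0.134  0.2006] off cm (cur tool axes) [-4.3128 -0.2541 10.8174]
rotvec [ 0.0038  0.0009 -0.0025] off in target axes [-4.322  -0.2238 10.8144]
F [-0.4613  0.4872  0.2879] gap 0.05203556929022492 t 22.5167
[-0.1776 -0.5086  1.9835  0.6634  1.2141  0.5255]
```

>>> play_rows([
  {"offset":[-1.1,-0.06,2.5],"delta_rot":[0,0,0]},
  {"offset":[-1.1,-0.06,2.5],"delta_rot":[0,0,0]},
  {"offset":[-1.1,-0.06,2.5],"delta_rot":[0,0,0]},
  {"offset":[-1.0,-0.06,2.0],"delta_rot":[0,0,0]},
  {"offset":[0,0,1.3],"delta_rot":[0,0,0]},
])

```text
time_s: 22.93
tool_pos: [0.5926, 0.1709, 0.0946]
ee_rot: [0.853, 0.352, 0.359, -0.143]
contact_force: [-0.1, 0.5, -1.3]
finger_gap: 0.0523
```

>>> play_rows([
  {"offset":[0,0,0],"delta_rot":[0,0,0]},
  {"offset":[0,0,0],"delta_rot":[0,0,0]},
])

```text
time_s: 23.1
tool_pos: [0.5935, 0.171, 0.098]
ee_rot: [0.852, 0.352, 0.36, -0.143]
contact_force: [-0.6, -0.6, 0.4]
finger_gap: 0.0521
```

```bash
python3 - <<'E'
from h import *
to([.631,.208,.0368],Rtool(44.9,-45.5,-.5)); snap('wrist','w17')
z=load('w17')
B=R.from_euler('ZYX',[44.9,-45.5,-.5],degrees=True).as_matrix()
print(proj(z,np.array([(21,14,30),(21,-14,30),(-21,14,30),(-21,-14,30)])/1000@B.T+[.6361,.2132,.0297]))
snap('side','d17'); snap('scene','s17'); crop('d17',120,180,320,380,3,'c17')
E
```

```text
pos [0.5935 0.171  0.098 ] off cm (cur tool axes) [-0.6843 -0.0597  8.046 ]
rotvec [ 0.0014 -0.0023  0.0036] off in target axes [-0.666  -0.0456  8.0476]
F [-0.611  -0.5669  0.3812] gap 0.05208884187005232 t 23.1
[[256.4457 207.055 ]
 [305.1523 207.2329]
 [257.5795 272.6709]
 [303.3902 272.819 ]]
```

View pics/w17.png

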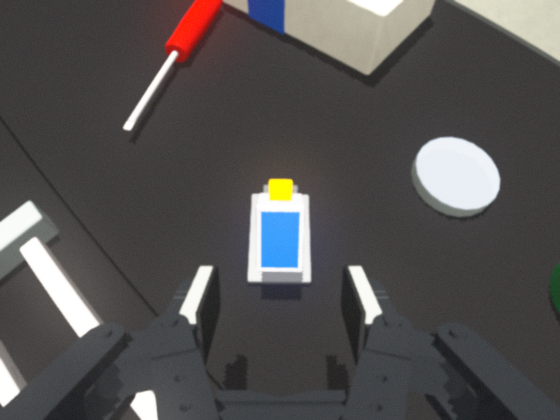

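View pics/c17.png

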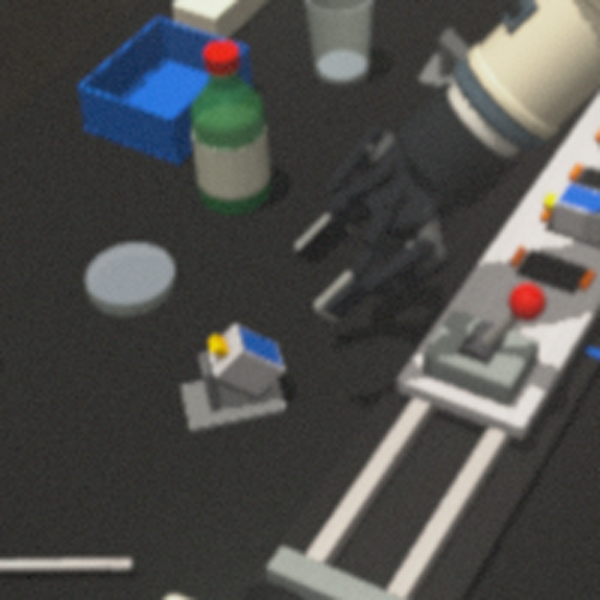

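View pics/s17.png

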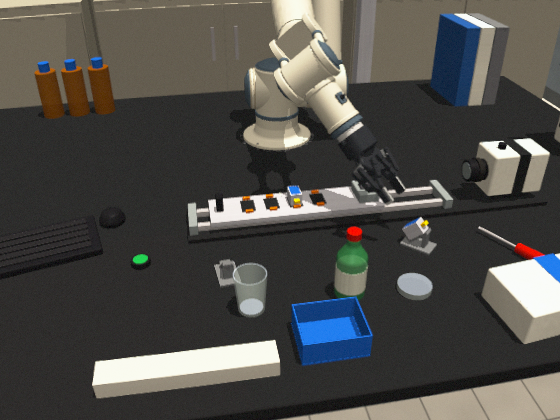

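```bash
python3 - <<'E'
from h import *
crop('w17',230,165,330,295,6,'c17w')
E
```

```text
(no output)
```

View pics/c17w.png

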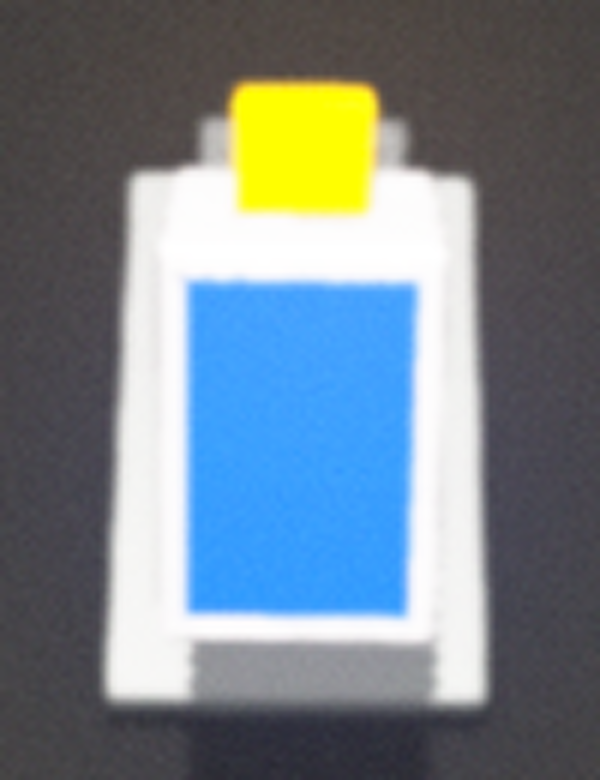

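>>> play_rows([
  {"offset":[-0.67,-0.05,2],"delta_rot":[0,0,0]},
  {"offset":[0,0,2],"delta_rot":[0,0,0]},
  {"offset":[0,0,1],"delta_rot":[0,0,0]},
  {"offset":[0,0,0],"delta_rot":[0,0,0]},
  {"offset":[0,0,0],"delta_rot":[0,0,0]},
])

```text
time_s: 23.67
tool_pos: [0.6149, 0.1921, 0.0577]
ee_rot: [0.852, 0.351, 0.361, -0.143]
contact_force: [-0.8, -0.0, 1.0]
finger_gap: 0.052
```

```bash
python3 - <<'E'
from h import *
to([.631,.208,.0368],Rtool(44.9,-45.5,-.5)); snap('wrist','w18')
z=load('w18')
B=R.from_euler('ZYX',[44.9,-45.5,-.5],degrees=True).as_matrix()
print(proj(z,np.array([(21,14,30),(21,-14,30),(-21,14,30),(-21,-14,30)])/1000@B.T+[.6361,.2132,.0297]))
E
```

```text
pos [0.6149 0.1921 0.0577] off cm (cur tool axes) [ 0.0805 -0.0255  3.0806]
rotvec [ 0.0022 -0.0033  0.0021] off in target axes [ 0.0908 -0.0188  3.0804]
F [-0.7578 -0.0193  0.9939] gap 0.052010367519840305 t 23.6667
[[249.9626 224.2489]
 [313.4374 224.3713]
 [252.1173 306.6836]
 [310.5869 306.7561]]
```

View pics/w18.png

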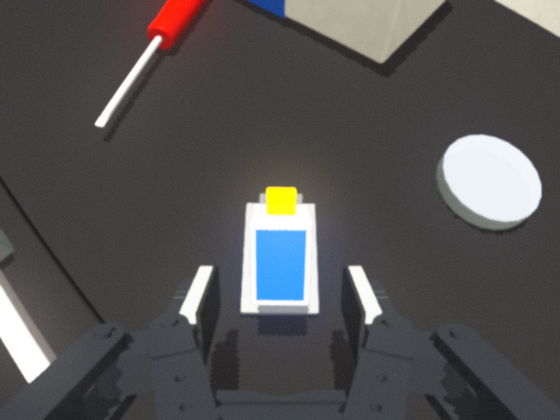

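>>> play_rows([
  {"offset":[0.08,-0.02,1.5],"delta_rot":[0,0,0]},
  {"offset":[0,0,1],"delta_rot":[0,0,0]},
  {"offset":[0,0,0.5],"delta_rot":[0,0,0]},
  {"offset":[0,0,0],"delta_rot":[0,0,0]},
  {"offset":[0,0,0],"delta_rot":[0,0,0]},
])

```text
time_s: 24.13
tool_pos: [0.6305, 0.2074, 0.0372]
ee_rot: [0.852, 0.351, 0.361, -0.143]
contact_force: [-0.9, -0.0, 0.0]
finger_gap: 0.0517
```

>>> play_rows([
  {"offset":[0,0,0],"delta_rot":[0,0,0]},
  {"offset":[0,0,0],"delta_rot":[0,0,0]},
  {"offset":[0,0,0],"delta_rot":[0,0,0]},
  {"offset":[0,0,0],"delta_rot":[0,0,0]},
  {"offset":[0,0,0],"delta_rot":[0,0,0]},
], grip=2.2)

```text
time_s: 24.55
tool_pos: [0.6306, 0.2073, 0.0375]
ee_rot: [0.852, 0.351, 0.361, -0.143]
contact_force: [-6.2, -4.0, 5.0]
finger_gap: 0.0271
```

```bash
python3 - <<'E'
from h import *
to([.631,.208,.0368],Rtool(44.9,-45.5,-.5)); snap('wrist','w19'); crop('w19',180,180,380,380,3,'c19')
E
```

```text
pos [0.6306 0.2073 0.0375] off cm (cur tool axes) [ 0.0037 -0.027   0.1014]
rotvec [ 0.0029 -0.0039  0.0021] off in target axes [ 0.004  -0.0268  0.1015]
F [-6.2097 -3.9526  5.0331] gap 0.027079594527650328 t 24.55
```

View pics/c19.png

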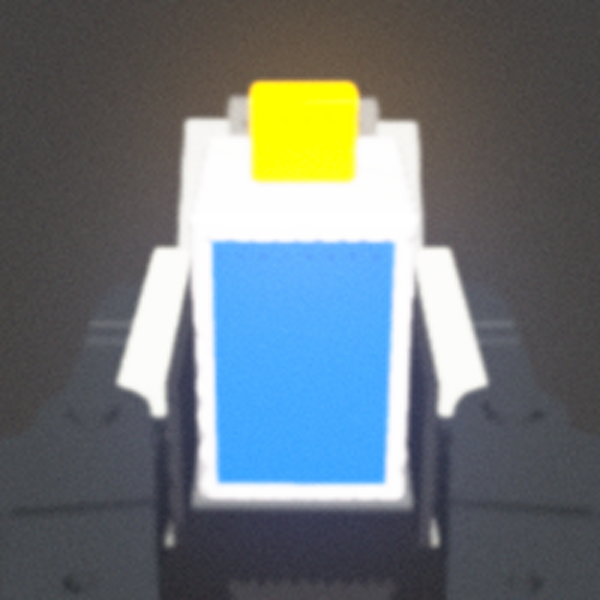

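>>> play_rows([
  {"offset":[0,0,-1],"delta_rot":[0,0,0]},
  {"offset":[0,0,-2],"delta_rot":[0,0,0]},
  {"offset":[0,0,-3],"delta_rot":[0,0,0]},
  {"offset":[0,0,-3],"delta_rot":[0,0,0]},
  {"offset":[2,0,-2],"delta_rot":[0,0,0]},
])

```text
time_s: 25.02
tool_pos: [0.5808, 0.1611, 0.125]
ee_rot: [0.853, 0.35, 0.358, -0.144]
contact_force: [-0.3, 0.3, -0.4]
finger_gap: 0.0272
```

>>> play_rows([
  {"offset":[3,0,-2],"delta_rot":[0,0,0]},
  {"offset":[2,0,-1],"delta_rot":[0,0,0]},
  {"offset":[0,0,0],"delta_rot":[0,0,0]},
  {"offset":[0,0,0],"delta_rot":[0,0,0]},
])

```text
time_s: 25.35
tool_pos: [0.5934, 0.1727, 0.1865]
ee_rot: [0.852, 0.351, 0.362, -0.143]
contact_force: [-0.2, -0.0, -1.6]
finger_gap: 0.0271
```

```bash
python3 - <<'E'
from h import *
to([.56,.1,.2],Rtool(44.9,0,0)); snap('wrist','w20'); crop('w20',180,180,380,380,3,'c20');print(ctrl.state()['qpos'])
E
```

```text
pos [0.5934 0.1727 0.1865] off cm (cur tool axes) [-4.2732  2.85   -6.2774]
rotvec [ 0.0133 -0.7992 -0.0012] off in target axes [-7.4965  2.7888 -1.3466]
F [-0.2389 -0.0459 -1.5792] gap 0.027084055966927336 t 25.35
[-0.0738 -0.4005  1.9378  0.6414  1.1016  0.5677]
```

View pics/c20.png

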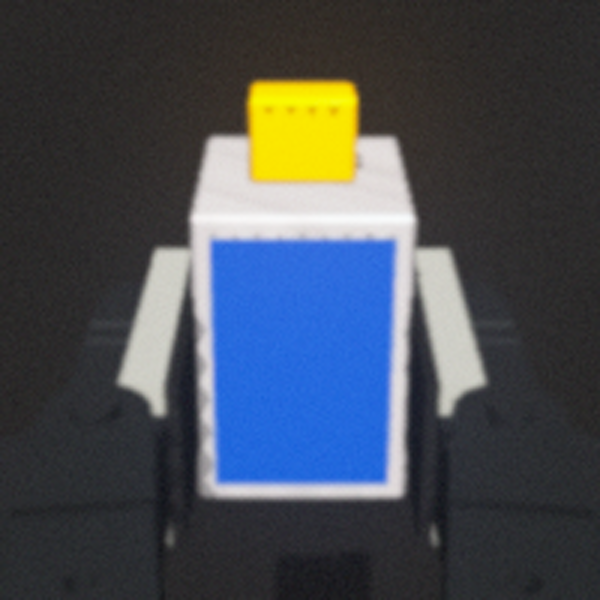

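```bash
python3 - <<'E'
from fit import *
w=load('w20')
Mw=[(21,14,30),(21,-14,30),(-21,14,30),(-21,-14,30),(21,14,0),(21,-14,0)]
pw=np.array([(191,216),(415,216),(199,496),(406,496),(209,136),(397,136)])/3+[180,180]
x,r=fit([(w,Mw,pw)],[.6,.18,.17,.8,-.78,0]); print(x,np.degrees(x[3:]),np.sqrt((r**2).mean()))
s=ctrl.state();Rc=R.from_quat(s['ee_rot'])
print('origin in tool mm',Rc.inv().apply(x[:3]-np.array(s['tool_pos']))*1000)
Bt=Rc.inv()*R.from_euler('ZYX',x[3:]); print((R.from_matrix(np.diag([1,-1,-1]))*Bt).as_rotvec(degrees=True))
E
```

```text
[ 0.5998  0.1796  0.1764  0.7891 -0.7842 -0.0174] [ 45.2139 -44.9314  -0.9996] 0.25613983024885845
origin in tool mm [ 1.6913 -0.0307 12.4376]
[-0.1714  0.6998  0.1092]
```

>>> play_rows([
  {"offset":[0,0,0],"delta_rot":[0.002,-0.114,0]},
  {"offset":[0,0,0],"delta_rot":[0.002,-0.114,0]},
  {"offset":[0,0,0],"delta_rot":[0.002,-0.114,0]},
  {"offset":[0,0,0],"delta_rot":[0.002,-0.114,0]},
  {"offset":[0,0,0],"delta_rot":[0.002,-0.114,0]},
])

```text
time_s: 25.82
tool_pos: [0.5922, 0.1721, 0.183]
ee_rot: [0.919, 0.378, 0.101, -0.042]
contact_force: [0.4, -0.3, -1.3]
finger_gap: 0.027
```

>>> play_rows([
  {"offset":[0,0,0],"delta_rot":[0.002,-0.114,0]},
  {"offset":[0,0,0],"delta_rot":[0.001,-0.115,0]},
  {"offset":[0,0,0],"delta_rot":[0,0,0]},
  {"offset":[0,0,0],"delta_rot":[0,0,0]},
])

```text
time_s: 26.15
tool_pos: [0.5926, 0.1735, 0.1796]
ee_rot: [0.924, 0.382, -0.004, -0.002]
contact_force: [-0.4, -0.8, -0.9]
finger_gap: 0.0276
```

```bash
python3 - <<'E'
from h import *
to([.4696,-.0897,.13],Rtool(.4,0,0)); print(ctrl.state()['qpos'])
E
```

```text
pos [0.5926 0.1735 0.1796] off cm (cur tool axes) [-27.2639   9.9809   5.0672]
rotvec [-0.0043  0.0088  0.7773] off in target axes [-12.4821  26.233    4.9642]
F [-0.443  -0.7927 -0.9394] gap 0.02757597379454621 t 26.15
[0.2283 0.1421 1.267  0.0027 1.7416 1.0152]
```

>>> play_rows([
  {"offset":[0,0,0],"delta_rot":[-0.001,0.001,0.111]},
  {"offset":[0,0,0],"delta_rot":[-0.001,0.002,0.111]},
  {"offset":[0,0,0],"delta_rot":[0,0.002,0.111]},
  {"offset":[0,0,0],"delta_rot":[0,0.002,0.111]},
  {"offset":[0,0,0],"delta_rot":[0,0.002,0.111]},
])

```text
time_s: 26.57
tool_pos: [0.592, 0.1716, 0.1845]
ee_rot: [0.994, 0.11, 0.004, -0.002]
contact_force: [-0.8, 0.2, -0.8]
finger_gap: 0.0272
```

>>> play_rows([
  {"offset":[0,0,0],"delta_rot":[0,0,0.111]},
  {"offset":[0,0,0],"delta_rot":[0,0,0.111]},
  {"offset":[-1.6,3.3,0],"delta_rot":[0,0,0]},
  {"offset":[-1.6,3.3,0],"delta_rot":[0,0,0]},
  {"offset":[-1.6,3.3,0],"delta_rot":[0,0,0]},
])

```text
time_s: 26.98
tool_pos: [0.5436, 0.0719, 0.1831]
ee_rot: [1.0, 0.003, 0.004, -0.002]
contact_force: [1.1, -1.0, -0.3]
finger_gap: 0.0272
```

>>> play_rows([
  {"offset":[-1.6,3.3,0],"delta_rot":[0,0,0]},
  {"offset":[-1.6,3.3,1],"delta_rot":[0,0,0]},
  {"offset":[-1.6,3.3,1],"delta_rot":[0,0,0]},
  {"offset":[-1.6,3.3,1],"delta_rot":[0,0,0]},
  {"offset":[-1.3,3.1,2],"delta_rot":[0,0,0]},
])

```text
time_s: 27.4
tool_pos: [0.4682, -0.0918, 0.1342]
ee_rot: [1.0, 0.002, 0.007, -0.001]
contact_force: [1.2, -1.1, -0.0]
finger_gap: 0.0273
```

>>> play_rows([
  {"offset":[0,0,2],"delta_rot":[0,0,0]},
  {"offset":[0,0,0],"delta_rot":[0,0,0]},
  {"offset":[0,0,0],"delta_rot":[0,0,0]},
])

```text
time_s: 27.65
tool_pos: [0.4681, -0.0899, 0.1118]
ee_rot: [1.0, 0.002, 0.003, -0.002]
contact_force: [0.0, -0.9, -0.4]
finger_gap: 0.0269
```

```bash
python3 - <<'E'
from h import *
to([.4696,-.0897,.062],Rtool(.4,0,0)); snap('wrist','w21'); print(ctrl.state()['qpos'])
E
```

```text
pos [ 0.4681 -0.0899  0.1118] off cm (cur tool axes) [0.1228 0.0042 4.9833]
rotvec [-0.0047 -0.0057 -0.0036] off in target axes [ 0.1514 -0.0185  4.9824]
F [ 0.0007 -0.8593 -0.4138] gap 0.026905986112971285 t 27.65
[-0.264  -0.2411  1.7551  0.0058  1.6212  1.3023]
```

View pics/w21.png

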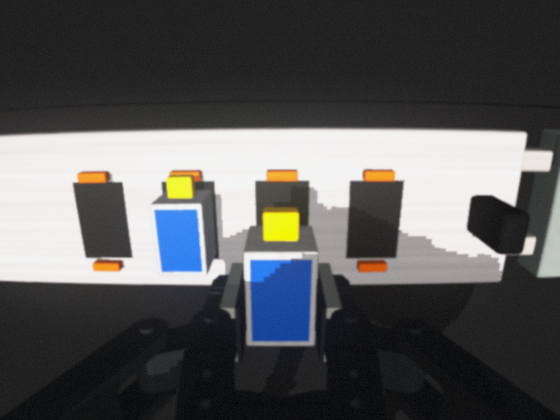

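>>> play_rows([
  {"offset":[0.12,0,2],"delta_rot":[-0.004,-0.005,-0.003]},
  {"offset":[0,0,1.6],"delta_rot":[0,0,0]},
  {"offset":[0,0,1],"delta_rot":[0,0,0]},
  {"offset":[0,0,0],"delta_rot":[0,0,0]},
  {"offset":[0,0,0],"delta_rot":[0,0,0]},
])

```text
time_s: 28.12
tool_pos: [0.4713, -0.0891, 0.0673]
ee_rot: [1.0, 0.005, 0.001, 0.0]
contact_force: [-0.1, 0.3, -0.1]
finger_gap: 0.027
```

>>> play_rows([
  {"offset":[0,0,0.3],"delta_rot":[0,0,0]},
  {"offset":[0,0,0],"delta_rot":[0,0,0]},
  {"offset":[0,0,0],"delta_rot":[0,0,0]},
])

```text
time_s: 28.37
tool_pos: [0.4715, -0.0897, 0.0646]
ee_rot: [1.0, 0.004, 0.001, 0.001]
contact_force: [1.0, -0.2, -0.9]
finger_gap: 0.0273
```

```bash
python3 - <<'E'
from h import *
to([.4696,-.0897,.053],Rtool(.4,0,0)); snap('wrist','w22')
E
```

```text
pos [ 0.4715 -0.0897  0.0646] off cm (cur tool axes) [-0.1919 -0.0062  1.1551]
rotvec [ 0.001  -0.002   0.0015] off in target axes [-0.1896 -0.0047  1.1555]
F [ 0.992  -0.1767 -0.8682] gap 0.027253510957560637 t 28.3667
```

View pics/w22.png

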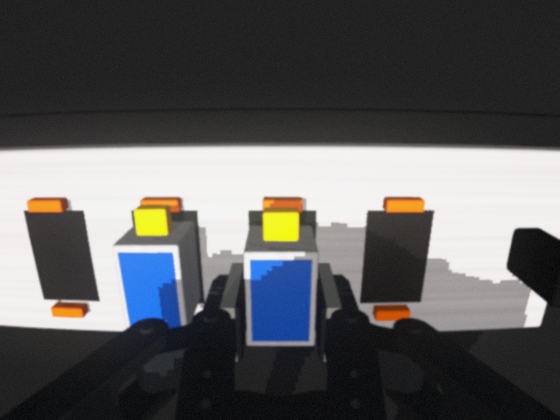

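>>> play_rows([
  {"offset":[-0.17,0,0.4],"delta_rot":[0,0,0]},
  {"offset":[0,0,0.3],"delta_rot":[0,0,0]},
  {"offset":[0,0,0],"delta_rot":[0,0,0]},
  {"offset":[0,0,0],"delta_rot":[0,0,0]},
])

```text
time_s: 28.75
tool_pos: [0.469, -0.0897, 0.0562]
ee_rot: [1.0, 0.004, -0.0, 0.0]
contact_force: [-0.7, 0.2, -0.2]
finger_gap: 0.0273
```

>>> play_rows([
  {"offset":[0,0,0.2],"delta_rot":[0,0,0]},
  {"offset":[0,0,0],"delta_rot":[0,0,0]},
])

```text
time_s: 28.92
tool_pos: [0.4692, -0.0897, 0.0544]
ee_rot: [1.0, 0.004, 0.0, 0.0]
contact_force: [-0.5, 0.5, -1.1]
finger_gap: 0.0273
```

>>> play_rows([
  {"offset":[0,0,0.15],"delta_rot":[0,0,0]},
  {"offset":[0,0,0],"delta_rot":[0,0,0]},
])

```text
time_s: 29.08
tool_pos: [0.4695, -0.0898, 0.0537]
ee_rot: [1.0, 0.004, 0.001, 0.0]
contact_force: [-1.0, -0.1, 2.5]
finger_gap: 0.0274
```

>>> play_rows([
  {"offset":[0,0,0.15],"delta_rot":[0,0,0]},
  {"offset":[0,0,0],"delta_rot":[0,0,0]},
])

```text
time_s: 29.25
tool_pos: [0.4697, -0.0899, 0.0536]
ee_rot: [1.0, 0.004, 0.001, 0.001]
contact_force: [-6.1, 1.1, 10.6]
finger_gap: 0.0277
```

Seated at 0.0536. Press slightly more, then release.

>>> play_rows([
  {"offset":[0,0,0.1],"delta_rot":[0,0,0]},
  {"offset":[0,0,0],"delta_rot":[0,0,0]},
])

```text
time_s: 29.42
tool_pos: [0.4697, -0.0899, 0.0536]
ee_rot: [1.0, 0.004, 0.001, 0.001]
contact_force: [-7.9, 1.6, 15.6]
finger_gap: 0.0274
```

>>> play_rows([
  {"offset":[0,0,-0.2],"delta_rot":[0,0,0]},
  {"offset":[0,0,0],"delta_rot":[0,0,0]},
])

```text
time_s: 29.58
tool_pos: [0.4698, -0.0899, 0.0536]
ee_rot: [1.0, 0.004, 0.001, 0.001]
contact_force: [-2.0, 0.0, 9.8]
finger_gap: 0.0268
```

>>> play_rows([
  {"offset":[0,0,0],"delta_rot":[0,0,0]},
  {"offset":[0,0,0],"delta_rot":[0,0,0]},
  {"offset":[0,0,0],"delta_rot":[0,0,0]},
], grip=4.2)

```text
time_s: 29.83
tool_pos: [0.4691, -0.0897, 0.0521]
ee_rot: [1.0, 0.004, -0.0, 0.0]
contact_force: [0.7, 0.0, -0.0]
finger_gap: 0.0421
```

>>> play_rows([
  {"offset":[0,0,-2],"delta_rot":[0,0,0]},
  {"offset":[0,0,-3],"delta_rot":[0,0,0]},
  {"offset":[0,0,-4],"delta_rot":[0,0,0]},
  {"offset":[-2,0,-3],"delta_rot":[0,0,0]},
  {"offset":[-1,0,-1],"delta_rot":[0,0,0]},
])

```text
time_s: 30.25
tool_pos: [0.4399, -0.0903, 0.188]
ee_rot: [1.0, 0.004, 0.003, 0.001]
contact_force: [-0.3, -0.1, 0.2]
finger_gap: 0.0421
```

>>> play_rows([
  {"offset":[0,0,0],"delta_rot":[0,0,0]},
  {"offset":[0,0,0],"delta_rot":[0,0,0]},
])

```text
time_s: 30.42
tool_pos: [0.4395, -0.09, 0.1826]
ee_rot: [1.0, 0.004, 0.001, 0.001]
contact_force: [0.3, 0.2, -0.1]
finger_gap: 0.0417
```

```bash
python3 - <<'E'
from h import *
to([.4696,-.0897,.053],Rtool(.4,0,0)); snap('wrist','w23'); snap('scene','s23'); snap('side','d23'); crop('w23',60,100,440,330,2.1,'c23')
E
```

```text
pos [ 0.4395 -0.09    0.1826] off cm (cur tool axes) [ 2.9793 -0.0219 12.9705]
rotvec [ 0.0011 -0.002   0.001 ] off in target axes [ 3.0058 -0.0108 12.9644]
F [ 0.2686  0.2172 -0.1385] gap 0.041684926826503245 t 30.4167
```

View pics/w23.png

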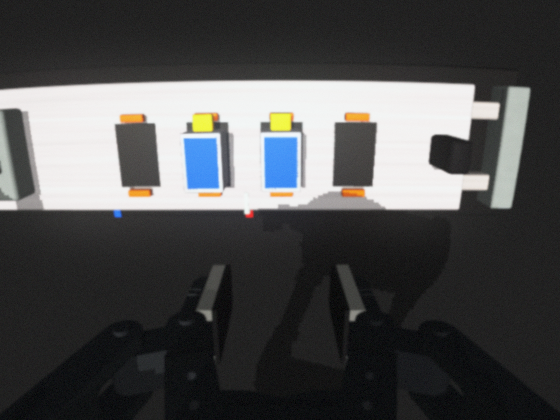

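View pics/s23.png

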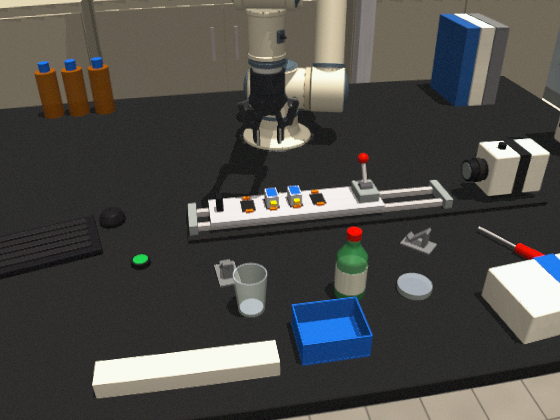

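View pics/d23.png

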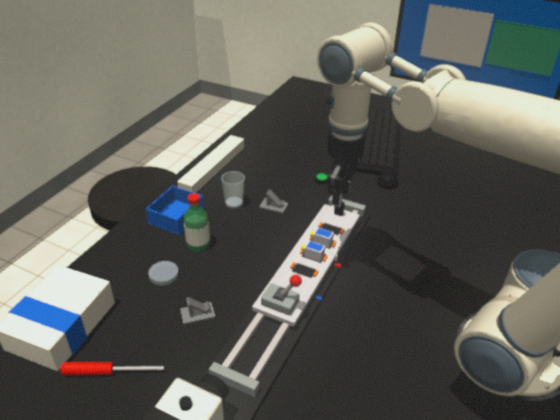

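```bash
python3 - <<'E'
from h import *
crop('w23',110,95,330,225,3.6,'c23')
E
```

```text
(no output)
```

View pics/c23.png

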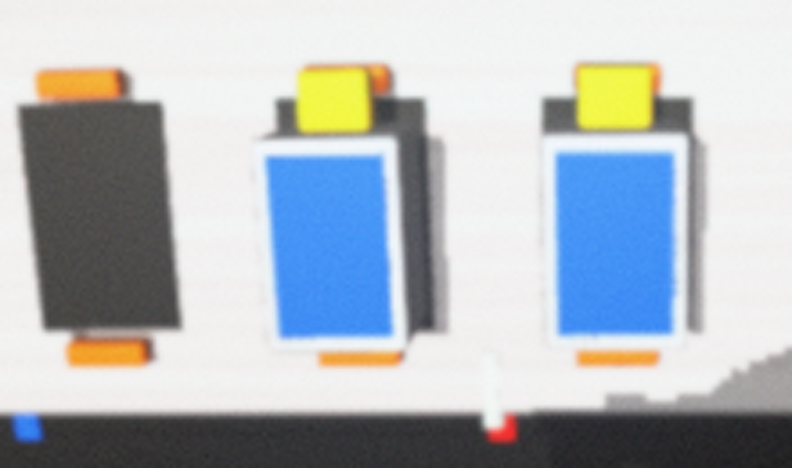

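```bash
python3 - <<'E'
from h import *
z=load('w23'); f=lambda L:np.array(L)/3.6+[110,95]
for n,c in(('b nest3',[(255,137),(396,138),(409,350),(276,352)]),('b nest2',[(544,134),(688,134),(686,346),(549,348)])):
    P=onplane(z,f(c),.072)[:,:2]; v=P[0]-P[3]+P[1]-P[2]; u=P[0]-P[1]+P[3]-P[2]; print(n,P.mean(0),np.linalg.norm(v)/2,np.linalg.norm(u)/2,np.degrees(np.arctan2(v[1],v[0])),np.degrees(np.arctan2(u[1],u[0])))
Q=onplane(z,f([(18,106),(161,103),(181,328),(44,330)]),.0425); print('nest4',Q.mean(0)); 
print('pointer',onplane(z,f([(490,390)]),.0425),'red',onplane(z,f([(503,430)]),.012),'blue',onplane(z,f([(28,428)]),.012))
to([.445,.138,.2],Rtool(.4,0,0));print(ctrl.state()['qpos'])
E
```

```text
b nest3 [ 0.4693 -0.0356] 0.04169066834155581 0.026629294905140617 1.6910770937424195 90.39845031456626
b nest2 [ 0.4704 -0.0901] 0.0413314410522964 0.026931467376296547 0.9416033612388385 90.92593971299844
nest4 [0.4697 0.0214 0.0425]
pointer [[ 0.4318 -0.0625  0.0425]] red [[ 0.4122 -0.0627  0.012 ]] blue [[0.4117 0.0577 0.012 ]]
pos [ 0.4389 -0.0897  0.1803] off cm (cur tool axes) [  0.7941 -22.7609  -1.9644]
rotvec [-0.0004  0.0028  0.0014] off in target axes [  0.7668 -22.7613  -1.971 ]
F [ 0.5222  0.107  -0.686 ] gap 0.04213098279344022 t 30.5667
[-0.2772 -0.3253  1.7054 -0.0004  1.7643  1.2851]
```

>>> play_rows([
  {"offset":[0,0,-0.5],"delta_rot":[0,0,-0.12]},
  {"offset":[0,0,-0.5],"delta_rot":[0,0,-0.12]},
  {"offset":[0,0,-0.5],"delta_rot":[0,0,-0.12]},
  {"offset":[0,0,0],"delta_rot":[0,0,-0.12]},
  {"offset":[0,0,0],"delta_rot":[0,0,-0.12]},
], grip=4.5)

```text
time_s: 30.98
tool_pos: [0.4393, -0.0897, 0.196]
ee_rot: [0.953, 0.302, -0.001, -0.0]
contact_force: [-0.2, -0.5, 0.4]
finger_gap: 0.0451
```

>>> play_rows([
  {"offset":[0,0,0],"delta_rot":[0,0,-0.12]},
  {"offset":[0,0,0],"delta_rot":[0,0,-0.12]},
  {"offset":[0,0,0],"delta_rot":[0,0,-0.12]},
  {"offset":[0,0,0],"delta_rot":[0,0,-0.12]},
  {"offset":[0,0,0],"delta_rot":[0,0,-0.12]},
])

```text
time_s: 31.4
tool_pos: [0.4391, -0.0897, 0.1955]
ee_rot: [0.821, 0.571, -0.001, -0.001]
contact_force: [0.5, -0.4, -1.0]
finger_gap: 0.0451
```

>>> play_rows([
  {"offset":[0,0,0],"delta_rot":[0,0,-0.12]},
  {"offset":[0,0,0],"delta_rot":[0,0,-0.12]},
  {"offset":[0,0,0],"delta_rot":[0,0,-0.123]},
  {"offset":[0,0,0],"delta_rot":[0,0,0]},
  {"offset":[0,0,0],"delta_rot":[0,0,0]},
])

```text
time_s: 31.82
tool_pos: [0.4391, -0.0897, 0.1961]
ee_rot: [0.708, 0.706, -0.001, -0.001]
contact_force: [0.4, 1.1, -0.0]
finger_gap: 0.0447
```

```bash
python3 - <<'E'
from h import *
to([.4405,.138,.2],Rtool(90));print(ctrl.state()['qpos'])
E
```

```text
pos [ 0.4391 -0.0897  0.1961] off cm (cur tool axes) [22.7736  0.0714 -0.3933]
rotvec [-0.002  -0.0001 -0.003 ] off in target axes [22.7733  0.14   -0.3947]
F [ 0.4469  1.0714 -0.027 ] gap 0.04466193935986176 t 31.8167
[-0.2772 -0.3242  1.6767 -0.0005  1.791  -0.2743]
```

>>> play_rows([
  {"offset":[4,0,-0.1],"delta_rot":[0,0,0]},
  {"offset":[4,0,-0.1],"delta_rot":[0,0,0]},
  {"offset":[4,0,0],"delta_rot":[0,0,0]},
  {"offset":[4,0,0],"delta_rot":[0,0,0]},
  {"offset":[4,0.1,0],"delta_rot":[0,0,0]},
])

```text
time_s: 32.23
tool_pos: [0.4397, 0.1119, 0.1989]
ee_rot: [0.709, 0.706, -0.0, 0.0]
contact_force: [0.7, -0.5, 0.0]
finger_gap: 0.0451
```

>>> play_rows([
  {"offset":[2.8,0,0],"delta_rot":[0,0,0]},
  {"offset":[0,0,0],"delta_rot":[0,0,0]},
  {"offset":[0,0,0],"delta_rot":[0,0,0]},
])

```text
time_s: 32.48
tool_pos: [0.4398, 0.1395, 0.1986]
ee_rot: [0.707, 0.707, -0.001, 0.0]
contact_force: [-0.2, -0.6, -0.4]
finger_gap: 0.0447
```

```bash
python3 - <<'E'
from h import *
to([.4405,.138,.103],Rtool(90));snap('wrist','w24');z=load('w24');print(proj(z,[[.4405,.138,.1254]]))
E
```

```text
pos [0.4398 0.1395 0.1986] off cm (cur tool axes) [-0.1327  0.0836  9.556 ]
rotvec [-0.001   0.0013  0.0007] off in target axes [-0.1452  0.0745  9.5559]
F [-0.229  -0.6439 -0.4253] gap 0.04467591555847441 t 32.4833
[[282.6949 226.6785]]
```

View pics/w24.png

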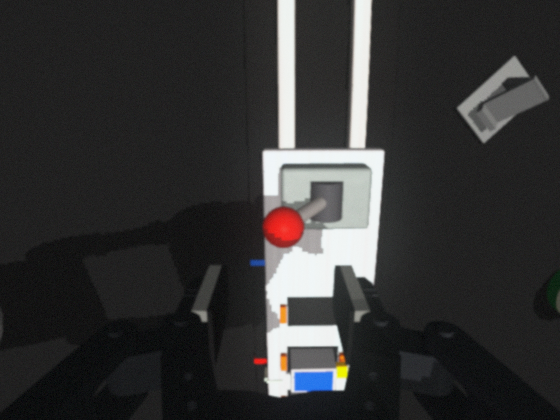

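Ball is at (284,227), as predicted. Descend and unlock.

>>> play_rows([
  {"offset":[-0.1,0.07,3],"delta_rot":[0,0,0]},
  {"offset":[0,0,3],"delta_rot":[0,0,0]},
  {"offset":[0,0,2],"delta_rot":[0,0,0]},
  {"offset":[0,0,1.5],"delta_rot":[0,0,0]},
  {"offset":[0,0,0],"delta_rot":[0,0,0]},
])

```text
time_s: 32.95
tool_pos: [0.439, 0.1352, 0.1002]
ee_rot: [0.708, 0.706, -0.003, -0.001]
contact_force: [0.2, -0.1, -0.6]
finger_gap: 0.045
```

>>> play_rows([
  {"offset":[0,2,0],"delta_rot":[0,0,0]},
  {"offset":[0,2,0],"delta_rot":[0,0,0]},
  {"offset":[0,1.5,0],"delta_rot":[0,0,0]},
  {"offset":[0,1,0],"delta_rot":[0,0,0]},
  {"offset":[0,0.7,0],"delta_rot":[0,0,0]},
])

```text
time_s: 33.37
tool_pos: [0.514, 0.136, 0.1054]
ee_rot: [0.708, 0.706, -0.0, 0.001]
contact_force: [-2.4, 0.6, 0.5]
finger_gap: 0.0453
```

>>> play_rows([
  {"offset":[0,0.4,0],"delta_rot":[0,0,0]},
  {"offset":[0,0,0],"delta_rot":[0,0,0]},
  {"offset":[0,0,0],"delta_rot":[0,0,0]},
])

```text
time_s: 33.62
tool_pos: [0.5165, 0.1363, 0.105]
ee_rot: [0.707, 0.707, -0.001, 0.0]
contact_force: [-3.2, -1.5, 1.4]
finger_gap: 0.045
```

>>> play_rows([
  {"offset":[0,0.3,0],"delta_rot":[0,0,0]},
  {"offset":[0,0,0],"delta_rot":[0,0,0]},
  {"offset":[0,0,0],"delta_rot":[0,0,0]},
])

```text
time_s: 33.87
tool_pos: [0.5173, 0.1364, 0.1046]
ee_rot: [0.707, 0.707, -0.003, -0.001]
contact_force: [-11.4, -2.2, 5.2]
finger_gap: 0.0452
```

>>> play_rows([
  {"offset":[0,-0.9,0],"delta_rot":[0,0,0]},
  {"offset":[0,-0.5,0],"delta_rot":[0,0,0]},
  {"offset":[0,0,-3],"delta_rot":[0,0,0]},
  {"offset":[0,0,-3.5],"delta_rot":[0,0,0]},
  {"offset":[0,0,-3.5],"delta_rot":[0,0,0]},
])

```text
time_s: 34.28
tool_pos: [0.5052, 0.1371, 0.2053]
ee_rot: [0.707, 0.707, -0.0, 0.0]
contact_force: [-0.6, 0.0, 0.6]
finger_gap: 0.0449
```

>>> play_rows([
  {"offset":[-4,-0.3,0],"delta_rot":[0,0,0]},
  {"offset":[-4,-0.3,0],"delta_rot":[0,0,0]},
  {"offset":[-4,-0.3,0],"delta_rot":[0,0,0]},
  {"offset":[-4,-0.3,0],"delta_rot":[0,0,0]},
  {"offset":[-4,-0.3,0],"delta_rot":[0,0,0]},
])

```text
time_s: 34.7
tool_pos: [0.4906, -0.0644, 0.2055]
ee_rot: [0.707, 0.707, 0.001, 0.002]
contact_force: [0.6, 0.8, 0.1]
finger_gap: 0.045
```

>>> play_rows([
  {"offset":[-4,-0.3,0],"delta_rot":[0,0,0]},
  {"offset":[-4,-0.3,0],"delta_rot":[0,0,0]},
  {"offset":[-4,-0.3,0],"delta_rot":[0,0,0]},
  {"offset":[-2.5,-0.3,0],"delta_rot":[0,0,0]},
  {"offset":[0,0,0],"delta_rot":[0,0,0]},
])

```text
time_s: 35.12
tool_pos: [0.478, -0.2124, 0.2048]
ee_rot: [0.709, 0.705, -0.001, 0.002]
contact_force: [-0.2, -0.3, -0.4]
finger_gap: 0.0449
```

>>> play_rows([
  {"offset":[0,0,0],"delta_rot":[0,0,0]},
  {"offset":[0,0,0],"delta_rot":[0,0,0]},
])

```text
time_s: 35.28
tool_pos: [0.4792, -0.2073, 0.2051]
ee_rot: [0.707, 0.707, 0.0, 0.001]
contact_force: [-0.1, 0.5, -0.2]
finger_gap: 0.0448
```

```bash
python3 - <<'E'
from h import *
to([.477,-.2115,.053],Rtool(90));snap('wrist','w25');z=load('w25');print(proj(z,[[.477,-.2115,.082]]))
snap('scene','s25')
E
```

```text
pos [ 0.4792 -0.2073  0.2051] off cm (cur tool axes) [-0.4101 -0.2435 15.2077]
rotvec [0.0018 0.0006 0.0004] off in target axes [-0.4195 -0.2153 15.2078]
F [-0.0833  0.4572 -0.2098] gap 0.04483014636137752 t 35.2833
[[278.0243 206.7656]]
```

View pics/w25.png

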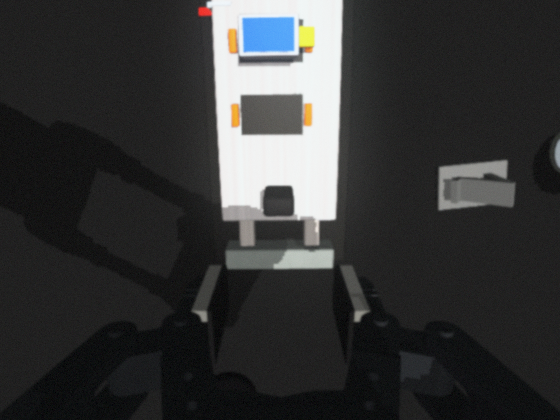

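View pics/s25.png

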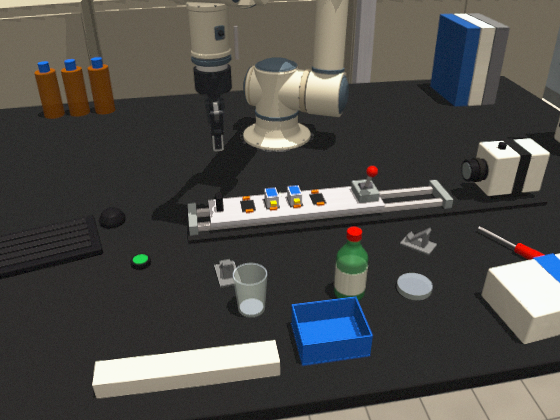

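>>> play_rows([
  {"offset":[-0.4,-0.15,4],"delta_rot":[0,0,0]},
  {"offset":[0,0,4],"delta_rot":[0,0,0]},
  {"offset":[0,0,4],"delta_rot":[0,0,0]},
  {"offset":[0,0,2],"delta_rot":[0,0,0]},
  {"offset":[0,0,0.9],"delta_rot":[0,0,0]},
])

```text
time_s: 35.8
tool_pos: [0.4758, -0.2095, 0.0512]
ee_rot: [0.706, 0.708, -0.001, -0.003]
contact_force: [0.1, -0.0, -0.3]
finger_gap: 0.0446
```

>>> play_rows([
  {"offset":[0,0,0],"delta_rot":[0,0,0]},
  {"offset":[0,0,0],"delta_rot":[0,0,0]},
  {"offset":[0,0,0],"delta_rot":[0,0,0]},
  {"offset":[0,0,0],"delta_rot":[0,0,0]},
  {"offset":[0,0,0],"delta_rot":[0,0,0]},
], grip=2.0, newtons=30)

```text
time_s: 36.22
tool_pos: [0.4779, -0.2115, 0.0567]
ee_rot: [0.707, 0.707, 0.0, 0.001]
contact_force: [-3.2, 4.1, -3.4]
finger_gap: 0.0233
```

>>> play_rows([
  {"offset":[0.2,0,0],"delta_rot":[0,0,0]},
  {"offset":[0.4,0,0],"delta_rot":[0,0,0]},
  {"offset":[0.6,0,0],"delta_rot":[0,0,0]},
  {"offset":[0.8,0,0],"delta_rot":[0,0,0]},
  {"offset":[1,-0.01,0],"delta_rot":[0,0,0]},
])

```text
time_s: 36.63
tool_pos: [0.4777, -0.1841, 0.0567]
ee_rot: [0.708, 0.707, -0.001, 0.003]
contact_force: [-2.3, -5.9, -4.7]
finger_gap: 0.0233
```

>>> play_rows([
  {"offset":[1,0,0],"delta_rot":[0,0,0]},
  {"offset":[1,-0.01,0],"delta_rot":[0,0,0]},
  {"offset":[1,0,0],"delta_rot":[0,0,0]},
  {"offset":[1,-0.01,0],"delta_rot":[0,0,0]},
  {"offset":[1,0,0],"delta_rot":[0,0,0]},
])

```text
time_s: 37.05
tool_pos: [0.4773, -0.1336, 0.0567]
ee_rot: [0.707, 0.707, -0.001, 0.002]
contact_force: [-3.1, -6.0, -3.7]
finger_gap: 0.023
```

>>> play_rows([
  {"offset":[1,-0.01,0],"delta_rot":[0,0,0]},
  {"offset":[0.9,0,0],"delta_rot":[0,0,0]},
  {"offset":[0.7,-0.01,0],"delta_rot":[0,0,0]},
  {"offset":[0.5,0,0],"delta_rot":[0,0,0]},
  {"offset":[0.4,0,0],"delta_rot":[0,0,0]},
])

```text
time_s: 37.47
tool_pos: [0.477, -0.0981, 0.0567]
ee_rot: [0.707, 0.707, -0.001, 0.002]
contact_force: [-5.0, -4.6, -2.7]
finger_gap: 0.0236
```

>>> play_rows([
  {"offset":[0.3,0,0],"delta_rot":[0,0,0]},
  {"offset":[0.1,0,0],"delta_rot":[0,0,0]},
  {"offset":[0,0,0],"delta_rot":[0,0,0]},
  {"offset":[0,0,0],"delta_rot":[0,0,0]},
])

```text
time_s: 37.8
tool_pos: [0.4769, -0.0939, 0.0567]
ee_rot: [0.707, 0.707, -0.001, 0.001]
contact_force: [-5.0, -2.5, -2.5]
finger_gap: 0.0236
```

```bash
python3 - <<'E'
from h import *
to([.477,-.0913,.053],Rtool(90));snap('wrist','w26');snap('side','d26'); crop('d26',250,190,370,330,4.2,'c26')
E
```

```text
pos [ 0.4769 -0.0939  0.0567] off cm (cur tool axes) [0.2643 0.0071 0.3668]
rotvec [ 0.001   0.0029 -0.    ] off in target axes [0.2632 0.0074 0.3676]
F [-5.0361 -2.5394 -2.4939] gap 0.02360323785030197 t 37.8
```

View pics/c26.png

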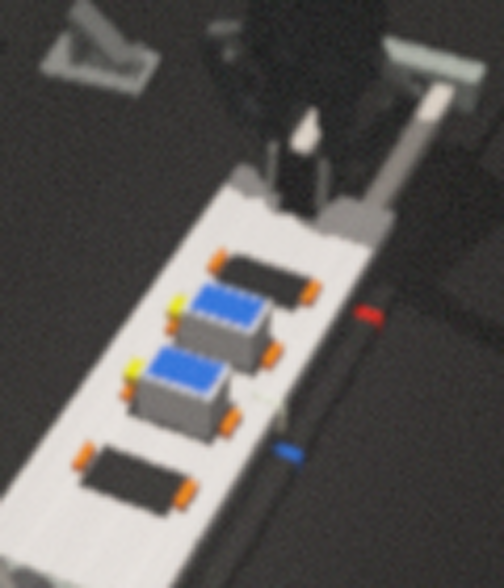

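View pics/w26.png

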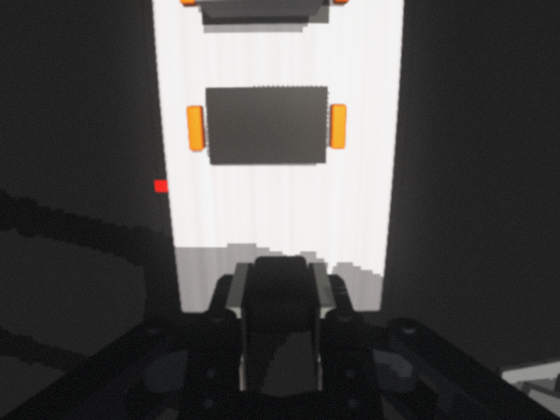

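>>> play_rows([
  {"offset":[0.15,0,0],"delta_rot":[0,0,0]},
  {"offset":[0.15,0,0],"delta_rot":[0,0,0]},
  {"offset":[0,0,0],"delta_rot":[0,0,0]},
  {"offset":[0,0,0],"delta_rot":[0,0,0]},
])

```text
time_s: 38.23
tool_pos: [0.4769, -0.0912, 0.0567]
ee_rot: [0.707, 0.707, -0.001, 0.002]
contact_force: [-6.4, -3.9, -2.9]
finger_gap: 0.0235
```

>>> play_rows([
  {"offset":[0,0,0],"delta_rot":[0,0,0]},
  {"offset":[0,0,0],"delta_rot":[0,0,0]},
  {"offset":[0,0,-4],"delta_rot":[0,0,0]},
  {"offset":[0,0,-4],"delta_rot":[0,0,0]},
  {"offset":[0,0,-4],"delta_rot":[0,0,0]},
], grip=4.5)

```text
time_s: 38.65
tool_pos: [0.477, -0.0898, 0.1778]
ee_rot: [0.707, 0.707, 0.0, 0.001]
contact_force: [0.9, -0.3, 1.2]
finger_gap: 0.0452
```

>>> play_rows([
  {"offset":[3,-0.5,-2],"delta_rot":[0,0,0]},
  {"offset":[4,-0.5,-1],"delta_rot":[0,0,0]},
  {"offset":[1,0,0],"delta_rot":[0,0,0]},
  {"offset":[0,0,0],"delta_rot":[0,0,0]},
  {"offset":[0,0,0],"delta_rot":[0,0,0]},
])

```text
time_s: 39.07
tool_pos: [0.4673, -0.0096, 0.2062]
ee_rot: [0.706, 0.708, 0.0, 0.001]
contact_force: [-0.2, -1.1, -0.3]
finger_gap: 0.0449
```

```bash
python3 - <<'E'
from h import *
snap('wrist','w27')
z=load('w27'); p=proj(z,[[.415,.0577,.012],[.425,.0577,.0425]]);print(p)
x,y=p[0].astype(int); crop('w27',x-20,y-15,x+30,y+15,14,'c27'); print(x-20,y-15)
to([.5075,.258,.2])
E
```

```text
[[221.4602 105.0719]
 [228.1724 106.4171]]
201 90
pos [ 0.4671 -0.0102  0.2055] off cm (cur tool axes) [26.8207  4.0658  0.5193]
F [ 0.5634 -0.2226 -0.4111] gap 0.04486530767255199 t 39.1167
```

View pics/c27.png

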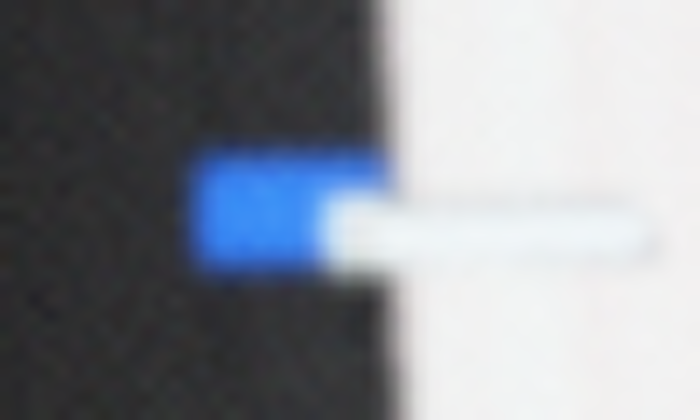

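View pics/w27.png

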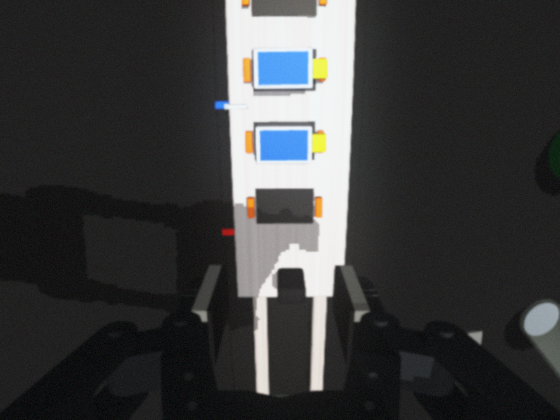

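```bash
python3 - <<'E'
from h import *
z=load('w27'); f=lambda L:np.array(L)/14+[201,90]
print(onplane(z,f([(260,212)]),.012), onplane(z,f([(360,230),(540,235)]),.0425), onplane(z,f([(360,230)]),.034))
E
```

```text
[[0.4133 0.0576 0.012 ]] [[0.4238 0.0577 0.0425]
 [0.4342 0.0574 0.0425]] [[0.4227 0.0574 0.034 ]]
```

>>> play_rows([
  {"offset":[4,0.6,0],"delta_rot":[0,0,0]},
  {"offset":[4,0.6,0],"delta_rot":[0,0,0]},
  {"offset":[4,0.6,0],"delta_rot":[0,0,0]},
  {"offset":[4,0.6,0],"delta_rot":[0,0,0]},
  {"offset":[4,0.6,0],"delta_rot":[0,0,0]},
])

```text
time_s: 39.53
tool_pos: [0.4973, 0.1906, 0.2046]
ee_rot: [0.708, 0.706, -0.001, 0.001]
contact_force: [1.4, -0.9, 0.2]
finger_gap: 0.045
```

>>> play_rows([
  {"offset":[4,0.6,0],"delta_rot":[0,0,0]},
  {"offset":[2.8,0.5,0.5],"delta_rot":[0,0,0]},
  {"offset":[0,0,0],"delta_rot":[0,0,0]},
  {"offset":[0,0,0],"delta_rot":[0,0,0]},
])

```text
time_s: 39.87
tool_pos: [0.5079, 0.2582, 0.1984]
ee_rot: [0.707, 0.708, -0.002, 0.0]
contact_force: [0.8, -0.1, -0.4]
finger_gap: 0.0448
```

```bash
python3 - <<'E'
from h import *
snap('wrist','w28'); z=load('w28'); print(proj(z,[[.5075,.2583,.1254]]))
to([.507,.258,.104])
E
```

```text
[[280.9258 224.2458]]
pos [0.5081 0.2572 0.1991] off cm (cur tool axes) [ 0.0995 -0.0962  9.5094]
F [-0.0301 -0.4201  0.08  ] gap 0.0453218274080267 t 39.9167
```

View pics/w28.png

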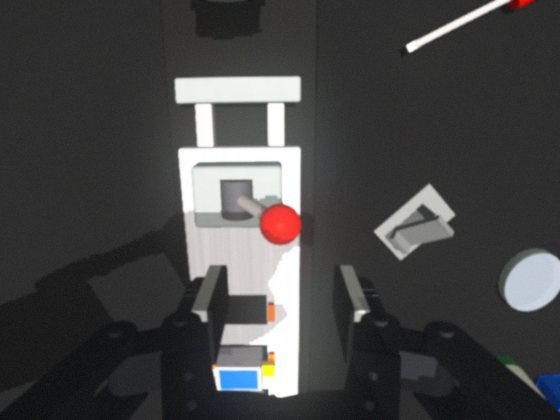

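>>> play_rows([
  {"offset":[0.1,0,3],"delta_rot":[0,0,0]},
  {"offset":[0,0,3],"delta_rot":[0,0,0]},
  {"offset":[0,0,2],"delta_rot":[0,0,0]},
  {"offset":[0,0,1.4],"delta_rot":[0,0,0]},
  {"offset":[0,0,0],"delta_rot":[0,0,0]},
])

```text
time_s: 40.33
tool_pos: [0.5066, 0.2567, 0.1027]
ee_rot: [0.708, 0.706, -0.003, -0.0]
contact_force: [0.2, -0.7, -0.9]
finger_gap: 0.045
```

>>> play_rows([
  {"offset":[0,-2,0],"delta_rot":[0,0,0]},
  {"offset":[0,-2,0],"delta_rot":[0,0,0]},
  {"offset":[0,-1.7,0],"delta_rot":[0,0,0]},
  {"offset":[0,-1,0],"delta_rot":[0,0,0]},
  {"offset":[0,-0.5,0],"delta_rot":[0,0,0]},
])

```text
time_s: 40.75
tool_pos: [0.4359, 0.2588, 0.1082]
ee_rot: [0.707, 0.707, 0.001, 0.001]
contact_force: [0.8, -0.1, -0.4]
finger_gap: 0.0451
```

>>> play_rows([
  {"offset":[0,-0.5,0],"delta_rot":[0,0,0]},
  {"offset":[0,0,0],"delta_rot":[0,0,0]},
  {"offset":[0,0,0],"delta_rot":[0,0,0]},
])

```text
time_s: 41.0
tool_pos: [0.4315, 0.259, 0.1072]
ee_rot: [0.707, 0.707, 0.001, 0.001]
contact_force: [2.2, 0.3, 2.0]
finger_gap: 0.0448
```

>>> play_rows([
  {"offset":[0,-0.3,0],"delta_rot":[0,0,0]},
  {"offset":[0,0,0],"delta_rot":[0,0,0]},
  {"offset":[0,0,0],"delta_rot":[0,0,0]},
])

```text
time_s: 41.25
tool_pos: [0.4305, 0.259, 0.1072]
ee_rot: [0.707, 0.707, 0.002, 0.002]
contact_force: [9.6, -0.6, 0.3]
finger_gap: 0.0449
```

>>> play_rows([
  {"offset":[0,-0.2,0],"delta_rot":[0,0,0]},
  {"offset":[0,0,0],"delta_rot":[0,0,0]},
  {"offset":[0,0,0],"delta_rot":[0,0,0]},
])

```text
time_s: 41.5
tool_pos: [0.4302, 0.259, 0.1072]
ee_rot: [0.708, 0.707, 0.004, 0.003]
contact_force: [16.4, 1.7, -3.7]
finger_gap: 0.0453
```

>>> play_rows([
  {"offset":[0,0.9,0],"delta_rot":[0,0,0]},
  {"offset":[0,0.6,0],"delta_rot":[0,0,0]},
  {"offset":[0,0,-3],"delta_rot":[0,0,0]},
  {"offset":[0,0,-4],"delta_rot":[0,0,0]},
  {"offset":[0,0,-3],"delta_rot":[0,0,0]},
])

```text
time_s: 41.92
tool_pos: [0.4406, 0.259, 0.2077]
ee_rot: [0.707, 0.707, -0.001, -0.0]
contact_force: [0.2, 0.2, 0.1]
finger_gap: 0.045
```

>>> play_rows([
  {"offset":[-4,0,0],"delta_rot":[0,0,0]},
  {"offset":[-4,0,0],"delta_rot":[0,0,0]},
  {"offset":[-4,0,-1],"delta_rot":[0,0,0]},
  {"offset":[-4,0,-1],"delta_rot":[0,0,0]},
  {"offset":[-4,0,-1],"delta_rot":[0,0,0]},
])

```text
time_s: 42.33
tool_pos: [0.4402, 0.0577, 0.2364]
ee_rot: [0.707, 0.708, -0.001, -0.0]
contact_force: [1.6, -0.4, -0.3]
finger_gap: 0.0451
```

>>> play_rows([
  {"offset":[-4,0,-1],"delta_rot":[0,0,0]},
  {"offset":[-2,0,0],"delta_rot":[0,0,0]},
  {"offset":[0,0,0],"delta_rot":[0,0,0]},
  {"offset":[0,0,0],"delta_rot":[0,0,0]},
  {"offset":[0,0,0],"delta_rot":[0,0,0]},
])

```text
time_s: 42.75
tool_pos: [0.4408, -0.0003, 0.246]
ee_rot: [0.707, 0.707, -0.0, -0.0]
contact_force: [-0.3, -0.8, 0.1]
finger_gap: 0.0448
```

```bash
python3 - <<'E'
from h import *
for n,t in(('wrist','w29'),('scene','s29'),('side','d29')): snap(n,t)
crop('w29',200,30,350,200,4.5,'c29'); to([.4,0,.2])
E
```

```text
pos [0.4408 0.0003 0.2461] off cm (cur tool axes) [-0.0191 -4.0786  4.614 ]
F [-1.0513 -0.2307  1.1666] gap 0.045324552492409936 t 42.9
```

View pics/w29.png

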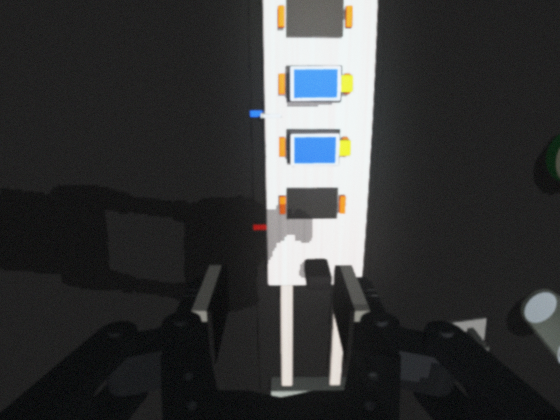

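View pics/c29.png

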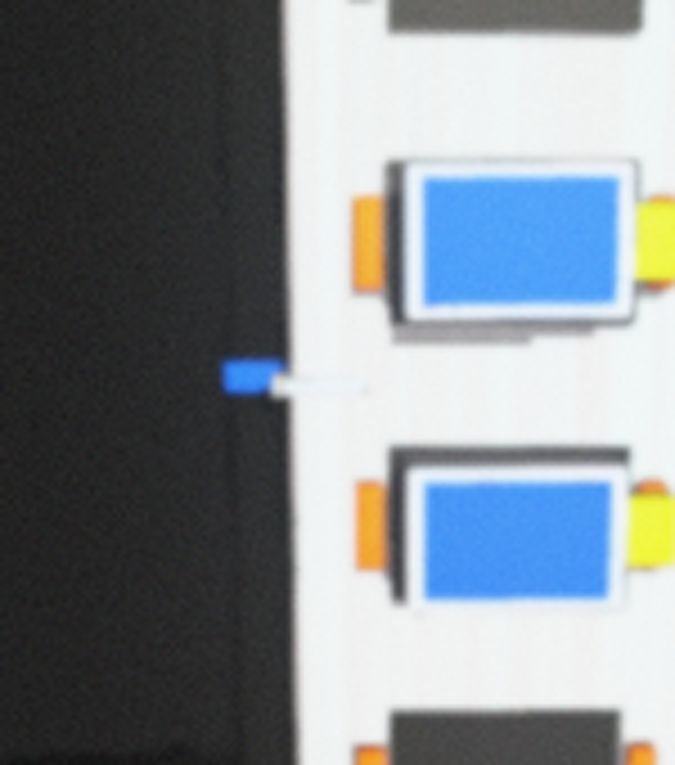

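View pics/s29.png

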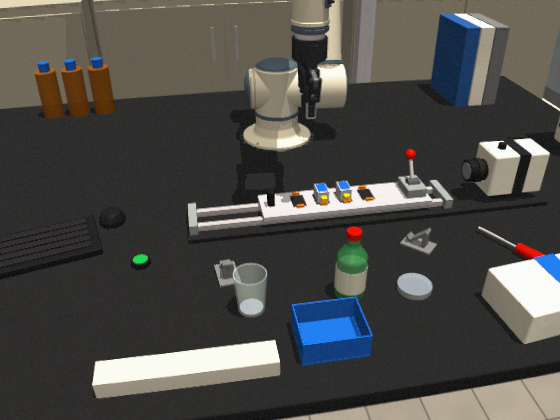

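View pics/d29.png

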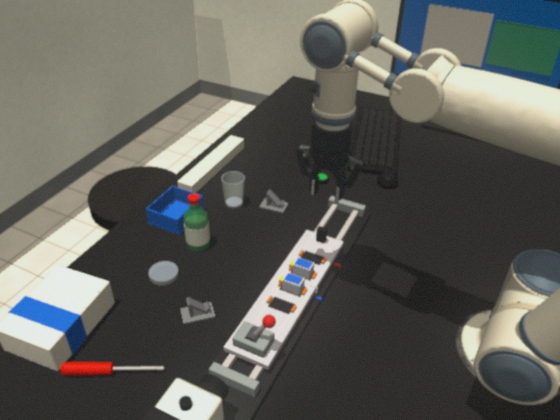

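```bash
python3 - <<'E'
from h import *
z=load('w29'); f=lambda L:np.array(L)/4.5+[200,30]
print(onplane(z,f([(252,377)]),.012),onplane(z,f([(285,386),(340,385)]),.0425))
for c in([(404,160),(636,160),(634,322),(406,322)],[(406,465),(628,465),(626,605),(408,603)]): 
    P=onplane(z,f(c),.072); v=P[1]-P[0]+P[2]-P[3]; print(P.mean(0),np.degrees(np.arctan2(v[1],v[0])))
d=load('d29'); print('ball',onplane(d,[(269,321)],.1254))
a=cv2.imread('pics/scene0.png').astype(int);b=cv2.imread('pics/s29.png').astype(int)
for n,(x0,y0,x1,y1) in dict(level=(130,250,152,270),beaker=(232,262,270,316),bottle=(334,262,368,300),dish=(396,272,434,300)).items(): print(n,abs(a-b)[y0:y1,x0:x1].mean())
E
```

```text
[[0.4158 0.0575 0.012 ]] [[0.4244 0.0574 0.0425]
 [0.4356 0.0576 0.0425]]
[0.4687 0.0853 0.072 ] 0.4665350756393829
[0.4695 0.0315 0.072 ] 0.004004603732438652
ball [[0.4409 0.2558 0.1254]]
level 4.737878787878788
beaker 7.42056530214425
bottle 6.597523219814241
dish 8.05921052631579
```

```bash
python3 - <<'E'
from h import *
print(ctrl.close_job())
E
```

```text
the job is handed in; nothing more can be done
None
```

The job is done and handed in at about 43 s of the 210 s allowed, and every last check agreed with the task. Only two blocks were in the scene: one flat block, which was knocked aside early on, and one on a saddle.

- **Loading:** I unlocked the clamp, slid the carriage to the red mark (pointer about 0.3 mm from it) and locked it. The flat block went into nest 3. The saddle block went into nest 2, picked up with the gripper tilted 45°.
- **Measuring position:** I unlocked, slid the carriage to the blue mark and locked it again. The pointer measured y = 0.0575 m against 0.0575 m for the mark. The lever ball is back at its locked position, having been pushed against its stop with about 16 N.
- **Blocks:** In the last pictures both lie flat, film up, tabs away from the robot. They are about 1–2 mm from the nest centres and within about 1° of square.
- **Other objects:** The bottle, beaker, dish and level look unmoved in the scene picture. The robot ended clear of everything, well above the bench.

The accuracy of these checks is limited by the camera calibration, about 2 mm.

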